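# Release the lamp's battery drawer and dock the packs

## Robot

A 7-joint arm with a two-finger parallel gripper is mounted at the origin on the work surface. World frame = base frame: x ahead of the robot, y to its left, z up, the work surface at z = 0. Lengths are in m, angles in rad, forces in N, time in s.
With the tool pointing down it reaches from about 0.425 to 0.925 m from the base axis. Payload 6.8 kg.
Tool frame: the origin (TCP) lies at the very end of the fingers, on their centre line; the grasp point (between the pads) lies 19 mm behind it; z points along the fingers, x is the direction in which the jaws open and shut, and the axes are right-handed (so a half turn about z gives the same grasp; the last joint's range is limited). The gripper opens to 85 mm and grips with 20 to 120 N. Pads are 22 mm wide; open, the fingers measure 114 mm over their backs; the gripper's body (76 mm by 85 mm) begins 54 mm behind the grasp point. The pads swing forward as they close: fully open they stand 13 mm farther back than shut.
Start: joints at [-1.301, 0.477, 0.022, 1.555, -0.011, 1.109, -0.083], TCP at [0.249, 0.627, 0.231] pointing down, gripper open.
Joint ranges: [-2.96, 2.96], [-0.34, 2.1], [-1.41, 1.46], [0.24, 2.44], [-1.37, 4.51], [0.17, 1.92], [-2.96, 2.96]. Speed limits (rad/s): [2.39, 2.39, 3.14, 3.14, 3.14, 3.14, 3.14].

## Interface

Orientations are given as a rotation vector (axis times angle).
In Python, from bench import get_obs, imaging, hand_in gives the robot as it stands.
- The arm moves only by the tool send_rows, never from a script. Its argument "motion" is a list of rows, each an object with "dp": the shift along the world's x, y, z in m, a list of three; "rot": the turn, a rotation vector about the world's x, y, z in rad, a list of three; "grip": the finger opening in m, from 0 to 0.0854. In form: [{"dp": [dx, dy, dz], "rot": [ax, ay, az], "grip": grip}, ...]. A call has 1 to 20 rows; each row shifts and turns the pose as measured when the row begins; what a row does not reach is not made up. A row lasts 1/8 s, in which the tool goes at most 62.5 mm and 10.7 degrees, less where a joint would pass 70% of its speed; a pose out of reach is approached as far as the arm can. A call is refused whole if a number of a shift passes 0.0625 or a number of a turn 0.188, either way. A call with a gripper value outside its range is refused whole. The fingers move at their own pace and stop on an object; "grip_force" is the grip in N (left out, the last holds). Time passes only in rows, so rows that do not move let the fingers close. It gives the time, the measured TCP pose, the force and the opening at its end, in the units of the state.
- get_obs(): the state, without advancing time (a new reading comes with each control period).
- imaging.grab_frame(name): name is "side" or "top"; returns a dict with "img" (420x560x3 uint8, red, green, blue), "fx", "fy", "cx", "cy" (pixels), "R" (3x3) and "t" (3): a world point X has camera coordinates R X + t. Camera axes: x right, y down, z forward; pixel columns grow to the right and rows downward; lengths in m; the calibration is good to about 2 mm. A picture is of the moment at which its call begins. There is no depth.
- hand_in(): hands the job in, once; it reports no verdict.
The state is a dict: "clock": time; "joints": joint angles; "qvel": joint speeds; "tau": joint torques, N m; "tcp_pos": TCP position; "orientation": TCP orientation; "contact_force": force on the tool from outside, world axes, zero at the start; "moment": the same for the moment, N m; "grip_width": finger opening in m.
Only numpy, scipy, OpenCV 4.12 (cv2) and the standard library are available. Lean on these libraries where they do the work, as an engineer would, in place of code of your own. Each camera call takes 0.05 s, during which the arm holds its last target. There are 200 camera calls.

## Task

With the orange-handled release rod, reach through the narrow slot in the sloping face of the magnifier lamp's base and gently press the hidden latch so that the battery drawer pops out, then put the rod back in its leaning holder. Take both red-banded flat packs from the drawer and stand them upright and square inside the two empty yellow-outlined bays of the charging dock, one in each, to complete its neat two-by-two grid. Leave the drawer out, and leave the green-banded charged packs, the jar and the bottle where they are.

Things in the scene. Friction and masses are not known exactly. Their poses are not given: they have to be found in the camera images.
- rod: Release rod: steel shaft 6 mm in diameter with a round end, 112 mm long (z = 0 to 110 visible), carrying an orange square handle 16 x 16 x 55 mm (z = 110 to 165 mm). Origin at the tip of the shaft, z along the rod towards the handle, x and y square to the handle's flats. About 45 g, centre of mass near z = 94 mm. Starts standing in the leaning socket.
- rod_tip (a point): The round tip of the rod's shaft (same point as the rod's origin).
- socket: Blue square tube, the rod's holder, 22 mm outside, bore 12 x 12 mm, 90 mm deep, open at the top, fixed on a dark steel foot 100 x 70 mm. It leans 25 degrees from upright, its top towards its foot's -x side (roughly towards the robot). Origin at the centre of the bore's closed floor, 26 mm above the table; z along the bore, out of its mouth. The rod is home when its tip stands on the bore's floor.
- lamp: White base of the magnifier lamp, 150 x 196 mm (x, y), fixed on the table; origin at the centre of its underside, z up, front face -x. Front 55 mm high, then a face that slopes up at 35 degrees from horizontal over 80 mm (x = -75 to +5 mm), then a flat top 111 mm high. From the top rises a steel gooseneck (from x = 45, y = -60 mm, going to -y) to a ring-shaped lamp head 235 mm across at x = 60, y = -325 mm, z = 290 to 330 mm.
- slot_face: The sloping face with the slot; origin at the centre of the slot's mouth on the outer surface (lamp frame x = -35, y = 0, z = 83 mm); z is the outward normal, 35 degrees from vertical, leaning to the lamp's front; y runs along the slot, x up the slope. The slot is 12 mm wide (x) and 28 mm long (y) with black guide walls 18 mm deep along z, so the rod must enter along -z.
- latch (a joint): Hidden orange latch tab 22 x 26 mm under the slot: its surface lies 40 mm below the mouth along the slot face's -z. Travel along -z in m: 0 at rest, 0.012 at its stop; the drawer is freed at 0.005. A spring resists with 3 N at rest and 9 N at the stop, and returns it.
- drawer (a joint): Battery drawer in the lamp's front, slides out towards the lamp's -x, in m: 0 shut and latched, 0.07 fully out. Driven by a weak spring (about 3 N): once the latch frees it, it comes fully out by itself within about a second and stays out. Drawer front 188 x 8 x 50 mm, its top 55 mm above the table; inner floor 12 mm above the table, low side walls and ribs to 20 mm, rear wall to 24 mm.
- flat_a: Flat battery pack, black with a red band, 40 x 24 x 34 mm (x, y, z), 70 g nominal, origin at the centre of its underside, z up, x along its length. Starts in the drawer, hidden until it opens, at lamp frame x = -43 mm, y = +40 mm; with the drawer out about x = -113 mm. Drawer floor at 12 mm, so its top is at 46 mm.
- flat_b: Flat battery pack like flat_a; starts in the drawer at lamp frame x = -43 mm, y = -40 mm.
- bay_a: Empty bay of the dock: flat yellow outline 52 x 36 mm (x, y) about a black pad, no raised edge; origin at its centre on the dock's top, 14 mm above the table; x along the bay's length. The grey dock is 150 x 140 x 14 mm with four places in a two-by-two grid 64 mm apart each way; the two others hold charged packs.
- bay_b: The other empty bay, like bay_a.
- charged_a: Charged pack, black with a green band, 40 x 24 x 34 mm (x, y, z), 70 g nominal, origin at the centre of its underside, z up, x along its length; stands loose in one of the dock's places. Leave it alone.
- charged_b: Another charged pack with a green band, as charged_a. Leave it alone.
- jar: Amber specimen jar, 56 mm across, 75 mm high, origin at the centre of its underside. Leave it alone.
- bottle: Clear bottle with a red cap, 60 mm across, 160 mm high, origin at the centre of its underside. Leave it alone.
Mind the look-alikes: they are no part of the job. What is shaped like the rod but blue or turquoise is not meant.

How it is judged:
On the way:
1. the rod's tip presses the latch tab at least 3 mm down (value of joint latch above 0.003 m and contact force between rod and latch above 0.5 N), for 0.02 s.
At the end, for the whole second after the job is handed in: Each flat pack upright (0.08 rad) at rest in its own empty bay, centre within 6 mm, turned within 0.15 rad of the bay; rod at rest in its socket, tip within 12 mm of the bore floor, in line within 0.15 rad; drawer out more than 50 mm (((horizontal distance between flat_a and bay_a below 0.006 m and angle between the x axis of flat_a and the x axis of bay_a, either way round below 0.15 rad) or (horizontal distance between flat_a and bay_b below 0.006 m and angle between the x axis of flat_a and the x axis of bay_b, either way round below 0.15 rad)) and angle between each of flat_a, flat_b's own z axis and vertical below 0.08 rad and z of each of flat_a, flat_b in the frame of bay_a below 0.003 m and linear speed of each of flat_a, flat_b, rod below 0.02 m/s and ((horizontal distance between flat_b and bay_a below 0.006 m and angle between the x axis of flat_b and the x axis of bay_a, either way round below 0.15 rad) or (horizontal distance between flat_b and bay_b below 0.006 m and angle between the x axis of flat_b and the x axis of bay_b, either way round below 0.15 rad)) and horizontal distance between flat_a and flat_b above 0.04 m and distance between rod_tip and socket below 0.0125 m and angle between the z axis of rod and the z axis of socket, either way round below 0.15 rad and value of joint drawer above 0.05 m); the robot touches nothing.
It fails at once if the latch is pressed with more than 40 N (contact force between rod and latch above 40 N).
It fails at once if a charged pack is moved more than 10 mm (distance of any of charged_a, charged_b from where it was at the start of the episode above 0.01 m).
It fails at once if the jar or the bottle is moved more than 20 mm or tipped (distance of any of jar, bottle from where it was at the start of the episode above 0.02 m or angle between any of jar, bottle's own z axis and vertical above 0.3 rad).
It also fails if it takes over 72 s, if anything falls off the work surface, if the arm or the gripper's body presses on something with over 40 N, if the wrist force passes 120 N, or if a joint passes its speed limit or range.

## Working session

There is one attempt and no reset: what is moved stays moved. The work goes in short steps, Python scripts to look and compute and a tool call to move; the robot and the scene stay as the last step left them, time stands still between calls to the robot, and variables do not carry over. Pictures are saved under pics/ and viewed, about 8 in all and at most 12, crops included, and the job is handed in when it is done.

Besides the shell and the picture viewer there is one more tool, called as name(argument=value, ...), one argument or row to a line, values as JSON. send_rows: Moves the arm, as the interface text tells. Its arguments: {"type":"object","properties":{"motion":{"type":"array","items":{"type":"object","properties":{"dp":{"type":"array","items":{"type":"number"}},"rot":{"type":"array","items":{"type":"number"}},"grip":{"type":"number"}}}},"grip_force":{"type":"number"}},"required":["motion"]}

```bash
mkdir -p pics; ls
python3 - <<'E'
from bench import get_obs, imaging
import cv2
o=get_obs(); print({k:o[k] for k in("clock","tcp_pos","orientation","contact_force","grip_width")})
for n in("side","top"):
    f=imaging.grab_frame(n); cv2.imwrite(f"pics/{n}0.png",f["img"][:,:,::-1])
    print(n,f["fx"],f["cx"],f["cy"],f["R"],f["t"])
E
```

```text
pics
{'clock': 0.0, 'tcp_pos': array([0.24879295, 0.6268505 , 0.23034457]), 'orientation': array([ 2.59814212e+00,  1.76418950e+00, -2.20743259e-03]), 'contact_force': array([ 0.30638201, -0.45205577,  0.69595992]), 'grip_width': 0.0853485095824914}
side 493.00405189992546 282.92631382495506 208.81888049890674 [[ 0.968295   -0.24961585  0.00983486]
 [-0.16704628 -0.67626429 -0.71746927]
 [ 0.18574267  0.69307903 -0.69652073]] [-0.51519484  0.21238097  1.08953914]
top 458.6432595634351 280.66023590803314 210.76759468784275 [[-0.01379565 -0.99982102 -0.0129464 ]
 [-0.98229496  0.01597082 -0.18665891]
 [ 0.18683226  0.0101421  -0.98233947]] [0.09362761 0.54716842 1.03622174]
```

View pics/side0.png

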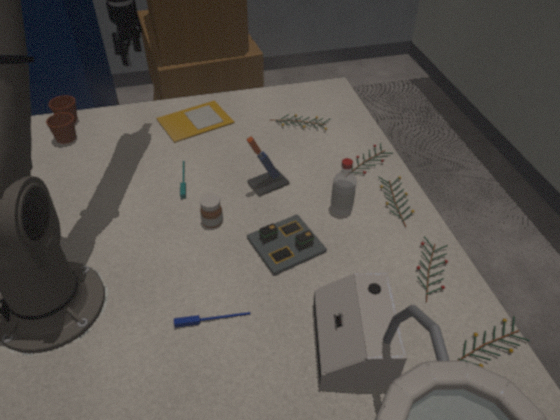

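View pics/top0.png

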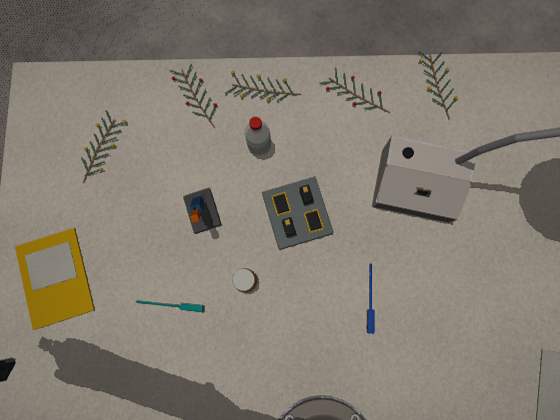

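Side view: orange rod in the blue leaning socket at (257,150), dock at (287,243), lamp base at (355,325), slot at (338,321). Top view: rod/socket at (200,210), dock at (297,213), lamp at (425,180), slot at (423,192). Look-alikes: the blue rod at top (370,300) and the turquoise one at (170,305). Only the orange-handled rod in the socket fits the description. I'll confirm it in an enlarged composite.

Run:
```python
import cv2,numpy as np
t=cv2.imread("pics/top0.png");s=cv2.imread("pics/side0.png")
def crop(im,x,y,w,h,W,H):
    c=cv2.resize(im[y:y+h,x:x+w],(W,H),interpolation=cv2.INTER_CUBIC)
    c=np.clip(c.astype(float)*1.6,0,255).astype(np.uint8)
    k=W//w
    for i in range(0,w,10):
        cv2.line(c,(i*k,0),(i*k,5 if (x+i)%50 else 14),(0,255,255),1)
        if (x+i)%20==0: cv2.putText(c,str(x+i),(i*k,22),0,.35,(0,255,255),1)
    for i in range(0,h,10):
        cv2.line(c,(0,i*k),(5,i*k),(0,255,255),1)
        if (y+i)%20==0: cv2.putText(c,str(y+i),(6,i*k+4),0,.35,(0,255,255),1)
    return c
a=crop(t,170,170,80,80,320,320); # 4x
a=crop(t,180,170,50,75,200,300); b=crop(t,250,170,100,75,400,300); c=crop(s,240,130,50,75,200,300)
d=crop(s,300,260,100,75,400,300);e=crop(t,370,120,100,75,400,300)
d=crop(s,240,210,100,75,400,300)
cv2.imwrite("pics/c1.png",np.vstack([np.hstack([a,b,c]),np.hstack([e,d])]))if 0 else cv2.imwrite("pics/c1.png",np.vstack([np.hstack([a,b,c]),np.hstack([e,d])]))
```

```text
(no output)
```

View pics/c1.png

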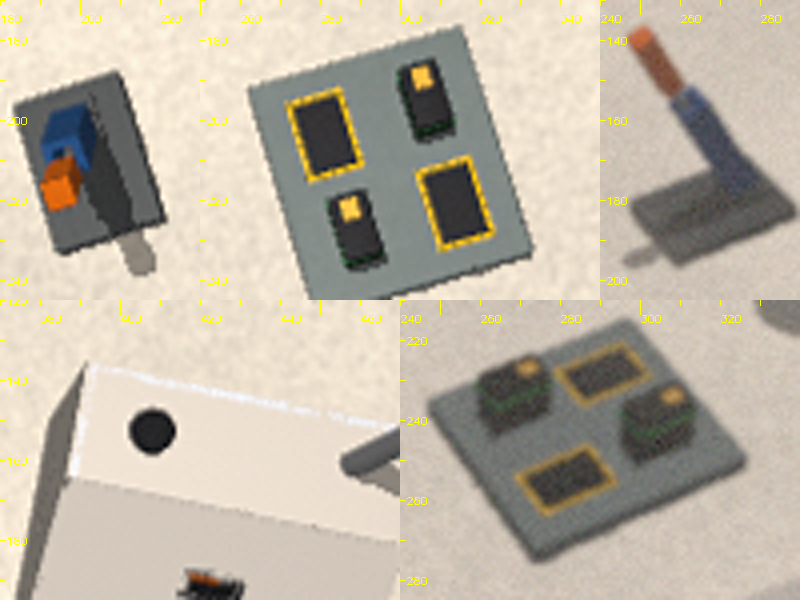

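Confirmed: the orange handle sits in the blue leaning tube at top (195,215) and side (251,143). The empty yellow bays are at top (281,204) and (314,220). Now I'll fit the poses and check them with overlays.

```bash
cat > h.py <<'E'
import cv2,numpy as np,pickle,os
from scipy.optimize import least_squares
from scipy.spatial.transform import Rotation as Ro
from bench import get_obs, imaging
def grab(n,save=None):
    f=imaging.grab_frame(n)
    if save: cv2.imwrite(f"pics/{save}.png",f["img"][:,:,::-1])
    pickle.dump({k:f[k] for k in("fx","fy","cx","cy","R","t")},open(f"{n}.pkl","wb")); return f
C=lambda n:pickle.load(open(n+".pkl","rb"))
def proj(f,X):
    c=np.atleast_2d(X)@f["R"].T+f["t"]; return np.c_[f["fx"]*c[:,0]/c[:,2]+f["cx"],f["fy"]*c[:,1]/c[:,2]+f["cy"]]
def place(p,L): # p=x,y,yaw, local pts -> world
    L=np.atleast_2d(np.array(L,float)); c,s=np.cos(p[2]),np.sin(p[2])
    return np.c_[p[0]+c*L[:,0]-s*L[:,1],p[1]+s*L[:,0]+c*L[:,1],L[:,2]]
def fit(p0,obs): # obs: list (cam, local pts, pixels)
    fun=lambda p:np.concatenate([(proj(f,place(p,L))-np.array(P)).ravel() for f,L,P in obs])
    r=least_squares(fun,p0,loss="soft_l1"); return r.x,fun(r.x).reshape(-1,2)
def zoom(im,x,y,w,h,k,segs=()):
    c=cv2.resize(im[y:y+h,x:x+w],None,fx=k,fy=k,interpolation=cv2.INTER_CUBIC)
    c=np.clip(c.astype(float)*1.6,0,255).astype(np.uint8)
    for a,b in segs:
        q=lambda v:tuple(int(round(z)) for z in ((v[0]-x+.5)*k,(v[1]-y+.5)*k))
        cv2.line(c,q(a),q(b),(255,0,255),1)
    for i in range(0,w,10): cv2.putText(c,str(x+i) if (x+i)%20==0 else "'",(i*k,10),0,.35,(0,0,255),1)
    for i in range(0,h,10): cv2.putText(c,str(y+i) if (y+i)%20==0 else "-",(0,i*k+4),0,.35,(0,0,255),1)
    return c
E
cat > fit1.py <<'E'
from h import *
T,S=(grab("top"),grab("side")) if not os.path.exists("side.pkl") else (C("top"),C("side"))
P=lambda ox,oy,px,py,l:[(ox+(a-px)/4-.4,oy+(b-py)/4-.4) for a,b in l]
box=lambda w,h,z:[(w/2,h/2,z),(w/2,-h/2,z),(-w/2,-h/2,z),(-w/2,h/2,z)]
D=box(.15,.14,.014)
top=P(250,170,200,0,[(247,88),(463,27),(534,250)])
side=P(240,210,400,300,[(630,318),(747,460),(541,562),(429,402)])
bays=[(.032,.032,.014),(-.032,-.032,.014)]
bt=P(250,170,200,0,[(325,134),(455,204)])
bs=P(240,210,400,300,[(602,373),(566,480)])
dock,r=fit([.62,.03,.25],[(T,D[:3],top),(S,D,side),(T,bays,bt),(S,bays,bs)])
print("dock",dock.round(4),r.round(1).tolist())
a=.098
Lt=[(.075,a,.111),(.005,a,.111),(-.035,0,.083)]
lt=[(392,136),(387,165),(423,192)]
Ls=[(.075,a,.111),(.005,a,.111),(-.035,0,.083),(-.075,a,.055),(.005,-a,.111),(.075,-a,.111)]
ls=[(397,277),(352,277),(338,321),(316,290),(370,360),(405,358)]
lamp,r=fit([.65,-.25,-.1],[(T,Lt,lt),(S,Ls,ls)])
print("lamp",lamp.round(4),r.round(1).tolist())
# socket: p=x,y,yaw ; rod axis
s,c=np.sin(np.radians(25)),np.cos(np.radians(25))
ax=lambda z:(-s*z,0,.026+c*z)
so,r=fit([.62,.3,.25],[(T,[ax(.165)],[(194.3,216.5)]),(S,[ax(.165)],[(250,139.2)]),(S,[ax(.09)],[(263.5,154)]),(T,[ax(.09)],[(196.5,203)])])
print("socket",so.round(4),r.round(1).tolist())
np.savez("poses.npz",dock=dock,lamp=lamp,so=so)
E
cat > ov.py <<'E'
from h import *
def segs(f,dock,lamp,so):
    out=[]
    def poly(p,L,closed=True):
        q=proj(f,place(p,L)); n=len(q)
        out.extend((q[i],q[(i+1)%n]) for i in range(n if closed else n-1))
    B=lambda w,h,z,x=0,y=0:[(x+w/2,y+h/2,z),(x+w/2,y-h/2,z),(x-w/2,y-h/2,z),(x-w/2,y+h/2,z)]
    poly(dock,B(.15,.14,.014))
    for q in(1,-1): poly(dock,B(.052,.036,.014,.032*q,.032*q))
    a=.098
    poly(lamp,[(.075,a,.111),(.005,a,.111),(.005,-a,.111),(.075,-a,.111)]); poly(lamp,[(.005,a,.111),(-.075,a,.055),(-.075,-a,.055),(.005,-a,.111)])
    poly(lamp,[(-.075,a,.055),(-.075,a,0),(-.075,-a,0),(-.075,-a,.055)])
    cs,sn=np.cos(np.radians(35)),np.sin(np.radians(35))
    poly(lamp,[(-.035+cs*u,v,.083+sn*u) for u,v in((.006,.014),(.006,-.014),(-.006,-.014),(-.006,.014))])
    s,c=np.sin(np.radians(25)),np.cos(np.radians(25))
    g=lambda u,v,z:(-s*z+c*u,v,.026+c*z+s*u)
    for h,z0 in((.011,.09),(.008,.11),(.008,.165)): poly(so,[g(h,h,z0),(g(h,-h,z0)),g(-h,-h,z0),g(-h,h,z0)])
    for h,z0,z1 in((.011,0,.09),(.008,.11,.165)):
        for u in(h,-h):
            for v in(h,-h): poly(so,[g(u,v,z0),g(u,v,z1)],False)
    return out
E
cat > show1.py <<'E'
from ov import *
z=np.load("poses.npz"); a=(z["dock"],z["lamp"],z["so"])
t=cv2.imread("pics/top0.png");s=cv2.imread("pics/side0.png")
st,ss=segs(C("top"),*a),segs(C("side"),*a)
k=4
r1=np.hstack([zoom(t,180,170,45,75,k,st),zoom(t,255,170,85,75,k,st),zoom(s,240,130,60,75,k,ss)])
r2=np.hstack([zoom(t,370,130,110,95,3,st),zoom(s,305,265,110,130,3,ss)[:285]])
w=800
pad=lambda r:np.pad(r,((0,0),(0,w-r.shape[1]),(0,0)))
cv2.imwrite("pics/ov.png",np.vstack([pad(r1),pad(r2)]))
E
python3 fit1.py; python3 show1.py
```

```text
dock [0.5518 0.0447 0.2809] [[0.1, 0.2], [-0.0, -0.6], [1.0, 0.7], [0.1, -0.8], [1.1, -1.3], [-0.9, -2.3], [-0.9, -0.7], [0.3, 0.5], [0.4, 0.0], [0.5, 0.6], [0.5, 0.3]]
lamp [ 0.6145 -0.2535 -0.2294] [[0.3, -0.5], [0.0, -0.9], [0.4, 0.4], [-9.5, -4.3], [1.9, -3.9], [0.3, 0.7], [-2.1, -0.1], [-2.3, -0.2], [1.7, 1.2]]
socket [0.584  0.285  0.2782] [[-0.1, -0.6], [1.6, -1.4], [-0.4, 1.3], [0.1, 5.0]]
```

View pics/ov.png

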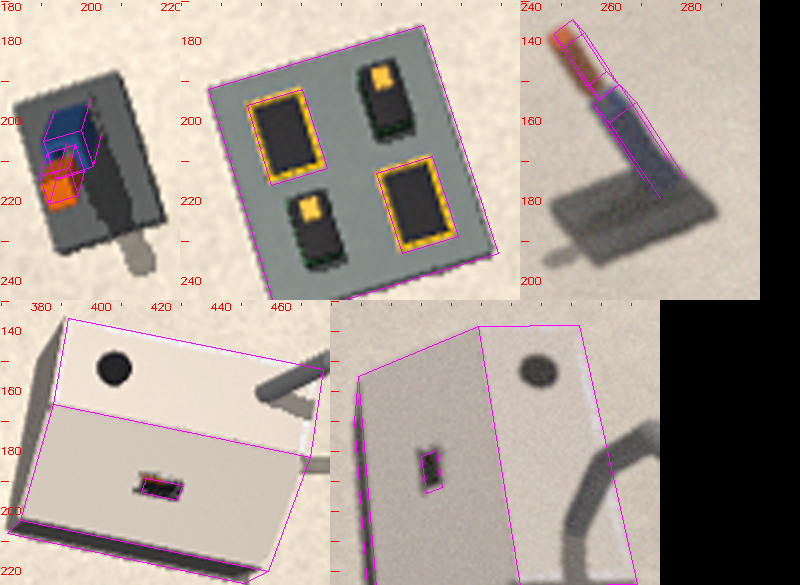

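Dock and lamp fit well. The socket is off, so I'll refit it by silhouette.

```bash
cat > sock.py <<'E'
from ov import *
from scipy.optimize import minimize
z=np.load("poses.npz")
ims={n:cv2.imread(f"pics/{n}0.png") for n in("top","side")}
roi={"top":(170,160,70,90),"side":(235,125,70,85)}
K=8; tgt={}
for n,im in ims.items():
    x,y,w,h=roi[n]; c=cv2.resize(im[y:y+h,x:x+w],None,fx=K,fy=K,interpolation=cv2.INTER_CUBIC).astype(int)
    b,g,r=c[...,0],c[...,1],c[...,2]
    tgt[n]=((r-b)>np.maximum(45,0)) & (r>1.5*g), (b-r>15)&(b>g+4)
    print(n,[m.sum()/64 for m in tgt[n]])
s,c=np.sin(np.radians(25)),np.cos(np.radians(25))
def prism(p,h,z0,z1): return place(p[:3],[(-s*q+c*u,v,.026+c*q+s*u) for q in(z0,z1) for u in(h,-h) for v in(h,-h)])
def mask(n,X):
    x,y,w,h=roi[n]; q=((proj(C_[n],X)-[x,y]+.5)*K).astype(np.float32)
    m=np.zeros((h*K,w*K),np.uint8); cv2.fillConvexPoly(m,np.round(cv2.convexHull(q)*16).astype(np.int32),1,shift=4); return m>0
C_={n:C(n) for n in ims}
def cost(p):
    e=0
    for n in ims:
        H=mask(n,prism(p,.008,.11+p[3],.165+p[3])); B=mask(n,prism(p,.011,-.005,.09))&~H
        e+=(H^tgt[n][0]).sum()/H.sum()+ .5*(B^tgt[n][1]).sum()/B.sum()
    return e
best=None
for y0 in(.1,.28,.45):
    r=minimize(cost,[.584,.285,y0,0],method="Nelder-Mead",options=dict(initial_simplex=np.array([.584,.285,y0,0])+np.array([[0,0,0,0],[.01,0,0,0],[0,.01,0,0],[0,0,.15,0],[0,0,0,-.01]])))
    print(r.x.round(4),round(r.fun,3))
    if best is None or r.fun<best.fun: best=r
np.savez("poses.npz",dock=z["dock"],lamp=z["lamp"],so=best.x[:3])
p=best.x; out=[]
for n,im in ims.items():
    x,y,w,h=roi[n]; c_=zoom(im,x,y,w,h,5)
    for X in(prism(p,.008,.11+p[3],.165+p[3]),prism(p,.011,-.005,.09)):
        q=((proj(C_[n],X)-[x,y]+.5)*5).astype(np.float32); cv2.polylines(c_,[cv2.convexHull(q).astype(np.int32)],True,(255,0,255),1)
    out.append(c_[:425])
cv2.imwrite("pics/sock.png",np.hstack(out))
E
python3 sock.py
```

```text
top [np.float64(100.96875), np.float64(160.828125)]
side [np.float64(23.03125), np.float64(14.234375)]
[0.5791 0.2889 0.342  0.0038] 1.544
[ 0.5777  0.2888  0.3371 -0.0019] 1.563
[0.579  0.2883 0.33   0.0023] 1.547
```

View pics/sock.png

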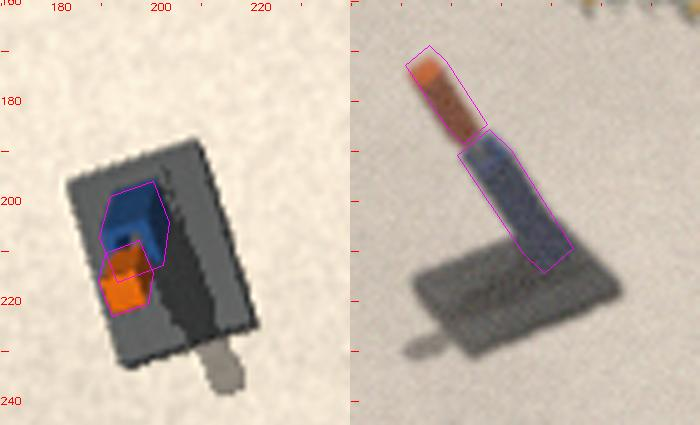

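```bash
python3 - <<'E'
s=open('sock.py').read()
s=s.replace('((r-b)>np.maximum(45,0)) & (r>1.5*g), (b-r>15)&(b>g+4)','(r>1.4*b)&(r>1.25*g)&(r>30) if n=="side" else ((r-b)>45)&(r>1.5*g), ((b>r+4)&(b>g)) if n=="side" else (b-r>15)&(b>g+4)')
s=s.replace('    print(n,[m','    for i in(0,1):\n        N,L,st,_=cv2.connectedComponentsWithStats(tgt[n][i].astype(np.uint8)); tgt[n]=tuple((L==1+st[1:,4].argmax()) if j==i else tgt[n][j] for j in(0,1))\n    print(n,[m')
s=s.replace('out.append(c_[:425])','c_[tgt[n][0].repeat(5,0).repeat(5,1)[::8,::8][:c_.shape[0],:c_.shape[1]]]//=2; out.append(c_[:425])') if 0 else s
open('sock.py','w').write(s)
E
python3 sock.py
```

```text
top [np.float64(100.96875), np.float64(160.6875)]
side [np.float64(106.15625), np.float64(193.96875)]
[ 0.5782  0.2883  0.3189 -0.0013] 0.637
[ 0.5781  0.2882  0.3145 -0.0018] 0.638
[ 0.5782  0.2883  0.3255 -0.0015] 0.637
```

View pics/sock.png

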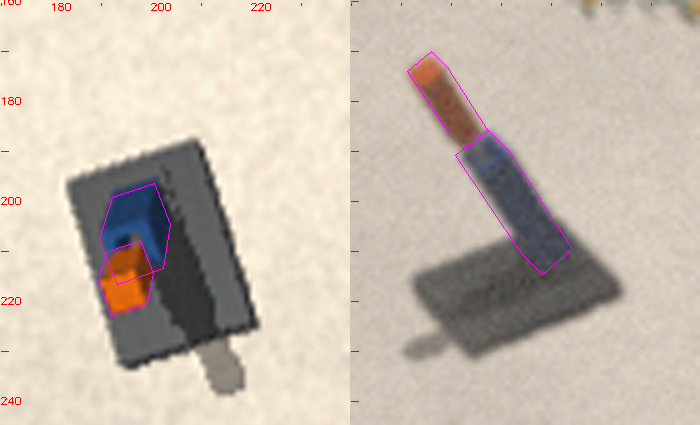

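Overlay good: socket origin ≈ (0.578, 0.288), yaw ≈ 0.3, with the handle hull at top (185–198, 208–222). Next, a helper for move sizes.

```bash
cat > go.py <<'E'
# usage: go.py name param... -> rows needed from measured pose to target pose
from h import *
import sys,json
z=np.load("poses.npz"); so,lamp,dock=z["so"].copy(),z["lamp"],z["dock"]; so[2]=.30
if os.path.exists("adj.json"):
    A=json.load(open("adj.json")); so=so+A.get("so",[0,0,0]); lamp=lamp+A.get("lamp",[0,0,0]); dock=dock+A.get("dock",[0,0,0])
def frame(tilt,psi):
    s,c=np.sin(tilt),np.cos(tilt); Z=Ro.from_euler("z",psi).as_matrix()
    return Z@np.array([[c,0,s],[0,-1,0],[s,0,-c]])   # columns: tool x (up-slope), y, z
def sock(d): # TCP at rod-axis coordinate d above bore floor
    R=frame(np.radians(25),so[2]); return np.array([so[0],so[1],.026])-R[:,2]*d,R
def slot(d): # TCP at distance d outward of slot mouth
    R=frame(np.radians(35),lamp[2]); return place(lamp,(-.035,0,.083))[0]-R[:,2]*d,R
def flat(p,L,h): # tool down, jaws along local y of p
    R=frame(0,p[2])@Ro.from_euler("z",np.pi/2).as_matrix(); q=place(p,(L[0],L[1],0))[0]; q[2]=h; return q,R
def target(a):
    v=[float(x) for x in a[1:]]
    return {"sock":lambda:sock(*v),"slot":lambda:slot(*v),
     "pack":lambda:flat(lamp,(-.113,v[0]),v[1]),"bay":lambda:flat(dock,(v[0],v[0]),v[1])}[a[0]]()
if __name__=="__main__":
    o=get_obs(); p,R=target(sys.argv[1:]); R0=Ro.from_rotvec(o["orientation"]).as_matrix()
    w=Ro.from_matrix(R@R0.T).as_rotvec()
    if sys.argv[1] in("pack","bay"):   # half turn gives the same grasp
        w2=Ro.from_matrix(R@np.diag([-1,-1,1])@R0.T).as_rotvec()
        if np.linalg.norm(w2)<np.linalg.norm(w): w=w2
    dp=p-o["tcp_pos"]; n=max(1,int(np.ceil(max(np.abs(dp).max()/.055,np.linalg.norm(dp)/.06,np.linalg.norm(w)/.17))))
    print("t",round(float(o["clock"]),2),"q",o["joints"].round(2),"target",p.round(4),"dp",dp.round(4),"w",w.round(3),"n",n,"row",(dp/n).round(4).tolist(),(w/n).round(3).tolist(),"F",o["contact_force"].round(1),"g",round(float(o["grip_width"]),4))
E
python3 go.py sock 0.20
```

```text
t 0.2 q [-1.3   0.48  0.02  1.56 -0.01  1.11 -0.08] target [0.4974 0.2633 0.2073] dp [ 0.2486 -0.3637 -0.0234] w [ 0.307 -0.332 -0.878] n 8 row [0.0311, -0.0455, -0.0029] [0.038, -0.041, -0.11] F [-0.7 -0.2  0. ] g 0.0854
```

send_rows(
  motion=[
    {"dp": [0.031,-0.0455,0.002],"rot": [0.038,-0.041,-0.11],"grip": 0.0854},
    {"dp": [0.031,-0.0455,0.002],"rot": [0.038,-0.041,-0.11],"grip": 0.0854},
    {"dp": [0.031,-0.0455,0.002],"rot": [0.038,-0.041,-0.11],"grip": 0.0854},
    {"dp": [0.031,-0.0455,-0.003],"rot": [0.038,-0.041,-0.11],"grip": 0.0854},
    {"dp": [0.031,-0.0455,-0.003],"rot": [0.038,-0.041,-0.11],"grip": 0.0854},
    {"dp": [0.031,-0.0455,-0.003],"rot": [0.038,-0.041,-0.11],"grip": 0.0854},
    {"dp": [0.031,-0.0455,-0.003],"rot": [0.038,-0.041,-0.11],"grip": 0.0854},
    {"dp": [0.031,-0.0455,-0.003],"rot": [0.038,-0.041,-0.11],"grip": 0.0854},
  ],
)

```text
clock: 1.2
tcp_pos: [0.4999, 0.2547, 0.2211]
orientation: [-2.969, -0.412, -0.672]
contact_force: [1.1, 0.3, -0.7]
grip_width: 0.0853
```

```bash
python3 go.py sock 0.20; python3 go.py sock 0.121
```

```text
t 1.2 q [-1.06  0.11  0.42  2.19  0.26  0.44 -0.59] target [0.4974 0.2633 0.2073] dp [-0.0025  0.0086 -0.0138] w [-0.011  0.007  0.022] n 1 row [-0.0025, 0.0086, -0.0138] [-0.011, 0.007, 0.022] F [ 1.1  0.3 -0.7] g 0.0853
t 1.2 q [-1.06  0.11  0.42  2.19  0.26  0.44 -0.59] target [0.5293 0.2732 0.1357] dp [ 0.0294  0.0185 -0.0854] w [-0.011  0.007  0.022] n 2 row [0.0147, 0.0092, -0.0427] [-0.006, 0.003, 0.011] F [ 1.1  0.3 -0.7] g 0.0853
```

send_rows(
  motion=[
    {"dp": [-0.0025,0.0086,-0.0138],"rot": [-0.011,0.007,0.022],"grip": 0.0854},
    {"dp": [0.0107,0.0033,-0.0239],"rot": [0,0,0],"grip": 0.0854},
    {"dp": [0.0107,0.0033,-0.0239],"rot": [0,0,0],"grip": 0.0854},
    {"dp": [0.0107,0.0033,-0.0239],"rot": [0,0,0],"grip": 0.0854},
    {"dp": [0,0,0],"rot": [0,0,0],"grip": 0.0854},
  ],
)

```text
clock: 1.82
tcp_pos: [0.5299, 0.2727, 0.1323]
orientation: [-2.972, -0.448, -0.656]
contact_force: [-0.4, 0.3, 0.2]
grip_width: 0.0854
```

```bash
python3 go.py sock 0.121
python3 - <<'E'
from h import *
from go import target
t=grab("top","t2");s=grab("side","s2")
a=zoom(t["img"][:,:,::-1],165,160,80,90,5); b=zoom(s["img"][:,:,::-1],215,105,80,90,5)
cv2.imwrite("pics/g1.png",np.hstack([a,b]))
o=get_obs()
for f in(t,s): print(proj(f,o["tcp_pos"]).round(1))
E
```

```text
t 1.82 q [-0.96  0.33  0.35  2.19  0.14  0.24 -0.48] target [0.5293 0.2732 0.1357] dp [-0.0006  0.0005  0.0034] w [-0.    -0.002  0.001] n 1 row [-0.0006, 0.0005, 0.0034] [-0.0, -0.002, 0.001] F [-0.4  0.3  0.2] g 0.0854
[[194.8 213.3]]
[[256.6 148.5]]
```

View pics/g1.png

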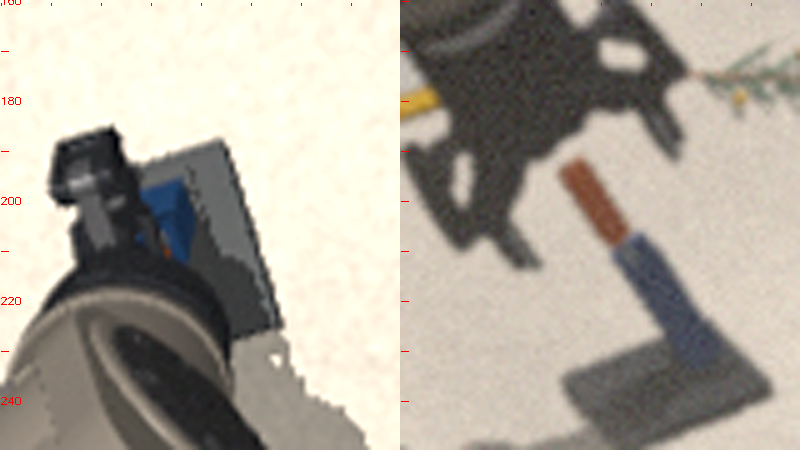

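Side view: the handle (560–625, 160–245 in the crop) lies midway between the fingertips. Joint 6 is getting close to its limit, so I'll fit a rough arm model to check that the slot pose can be reached.

```bash
cat > kin.py <<'E'
from h import *
D=[([-1.301,.477,.022,1.555,-.011,1.109,-.083],[.2488,.6269,.2303],[2.598,1.764,-.002]),
([-1.06,.11,.42,2.19,.26,.44,-.59],[.4999,.2547,.2211],[-2.969,-.412,-.672]),
([-.96,.33,.35,2.19,.14,.24,-.48],[.5299,.2727,.1323],[-2.972,-.448,-.656])]
def fk(q,p,sg):
    q=np.array(q)*sg; R=Ro.from_euler("z",p[0]).as_matrix(); x=np.array([0,0,p[1]])
    z=lambda a:Ro.from_euler("z",a).as_matrix(); y=lambda a:Ro.from_euler("y",a).as_matrix()
    R=R@z(q[0])@y(q[1]); x=x+R@[0,0,p[2]]; R=R@z(q[2]); x=x+R@[p[5],0,0]; R=R@y(q[3]); x=x+R@[-p[5],0,p[3]]; R=R@z(q[4]); R=R@y(q[5]); x=x+R@[p[6],0,p[4]]; R=R@z(q[6])
    return x,R
if __name__=="__main__":
  import itertools
  best=None
  for s in itertools.product((1,-1),repeat=4):
    sg=np.array([s[0],1,s[1],1,s[2],1,s[3]])
    def f(p):
        e=[]
        for q,x,w in D:
            X,R=fk(q,p,sg); Rw=Ro.from_rotvec(w).as_matrix()@Ro.from_euler("z",p[7]).as_matrix(); e+=[*(X-x),*(.3*(R-Rw).ravel())]
        return np.array(e+[1e-3*p[5],1e-3*p[6]])
    for y0 in(0,2,4):
      for z0 in(0,1.57,3.14,4.7):
        r=least_squares(f,[y0,.33,.42,.4,.3,0,0,z0])
        if best is None or r.cost<best[0]: best=(r.cost,r.x,sg)
  print(best); np.savez("kin.npz",p=best[1],sg=best[2])
  p,sg=best[1:]; 
  from go import slot,sock,target
  lo=np.array([-2.96,-.34,-1.41,.24,-1.37,.17,-2.96]);hi=np.array([2.96,2.1,1.46,2.44,4.51,1.92,2.96])
  def reach(x,R,free=None):
    Rt=R@Ro.from_euler("z",p[7]).as_matrix()
    b=None
    for q0 in(D[0][0],D[2][0],[-.3,.5,-.4,1.9,0,.6,0],[-.5,.5,.4,1.9,0,.6,0]):
        g=lambda q:np.r_[fk(q,p,sg)[0]-x,.3*(fk(q,p,sg)[1]-Rt).ravel()]
        r=least_squares(g,np.clip(q0,lo+.01,hi-.01),bounds=(lo,hi))
        if b is None or r.cost<b.cost: b=r
    return np.sqrt(2*b.cost).round(4),b.x.round(2)
  for n,(x,R) in {"sl.20":slot(.20),"sl.13":slot(.13),"sl.074":slot(.074),"sk.22":sock(.22),"sk":sock(.121),"pk":target(["pack",".04",".025"]),"pk-":target(["pack","-.04",".025"]),"b":target(["bay",".032",".027"]),"b-":target(["bay","-.032",".027"])}.items(): print(n,x.round(3),reach(x,R))
E
python3 kin.py
```

```text
(np.float64(0.00029305055078555133), array([-8.03133871e-02,  3.72673451e-01,  5.78675458e-01,  4.95183779e-01,
        4.24650333e-01, -2.78429587e-02, -2.35852692e-03, -3.06657529e+00]), array([-1,  1, -1,  1, -1,  1, -1]))
sl.20 [ 0.469 -0.219  0.247] (np.float64(0.0), array([-0.62, -0.14,  1.06,  2.38, -0.24,  0.26,  0.46]))
sl.13 [ 0.508 -0.229  0.189] (np.float64(0.0), array([ 0.06,  0.14,  0.46,  2.37, -1.36,  0.26,  1.54]))
sl.074 [ 0.539 -0.236  0.144] (np.float64(0.0198), array([ 0.5 ,  0.25, -0.04,  2.31, -1.37,  0.17,  1.56]))
sk.22 [0.489 0.261 0.225] (np.float64(0.0), array([-0.26,  0.09, -0.42,  2.2 ,  0.36,  0.47, -0.65]))
sk [0.529 0.273 0.136] (np.float64(0.0), array([-0.39,  0.31, -0.28,  2.2 ,  0.74,  0.29, -1.02]))
pk [ 0.514 -0.189  0.025] (np.float64(0.0), array([ 0.02,  0.59,  0.33,  1.97, -0.32,  0.62, -1.24]))
pk- [ 0.495 -0.267  0.025] (np.float64(0.0), array([ 0.21,  0.6 ,  0.28,  1.94, -0.26,  0.63, -1.15]))
b [0.574 0.084 0.027] (np.float64(0.0), array([-0.51,  0.63,  0.38,  1.9 , -0.36,  0.67, -1.2 ]))
b- [0.53  0.005 0.027] (np.float64(0.0), array([-0.45,  0.6 ,  0.47,  2.01, -0.44,  0.63, -0.97]))
```

Coaxial is out of reach at the slot. I'll regrip with the jaws across the lean plane and the tool 15° steeper than the rod.

```bash
python3 - <<'E'
s=open('go.py').read()
a=s.index("def sock"); b=s.index("def flat")
s=s[:a]+'''Q=Ro.from_euler("z",np.pi/2).as_matrix(); REL=np.radians(15); G=.140
def tool(base,tilt,psi,lift): # base: world point of rod tip at lift 0; rod axis tilted by tilt
    u=-frame(tilt,psi)[:,2]; R=frame(tilt-REL,psi)@Q
    return base+u*(G+lift)+R[:,2]*.019,R
def sock(lift): return tool(np.array([so[0],so[1],.026]),np.radians(25),so[2],lift)
def slot(lift,dx=0,dy=0): # lift = tip height above mouth along the normal; dx up slope, dy along slot
    c,q=np.cos(np.radians(35)),np.sin(np.radians(35))
    return tool(place(lamp,(-.035+c*dx,dy,.083+q*dx))[0],np.radians(35),lamp[2],lift)
'''+s[b:]
open('go.py','w').write(s)
k=open('kin.py').read()
k=k.replace('{"sl.20":slot(.20),"sl.13":slot(.13),"sl.074":slot(.074),"sk.22":sock(.22),"sk":sock(.121),','{"sl.05":slot(.05),"sl0":slot(0),"sl-.047":slot(-.047),"sk.12":sock(.12),"sk":sock(0),')
open('kin.py','w').write(k)
E
python3 kin.py|grep s[lk]; python3 go.py sock .06;python3 go.py sock .0
```

```text
sl.05 [ 0.481 -0.222  0.221] (np.float64(0.0), array([-0.09,  0.09,  0.55,  2.17, -0.28,  0.57, -1.14]))
sl0 [ 0.509 -0.229  0.18 ] (np.float64(0.0), array([ 0.03,  0.21,  0.42,  2.16, -0.39,  0.49, -1.04]))
sl-.047 [ 0.535 -0.235  0.141] (np.float64(0.0), array([ 0.03,  0.32,  0.43,  2.14, -0.56,  0.43, -0.89]))
sk.12 [0.476 0.257 0.243] (np.float64(0.0), array([-0.88,  0.16,  0.31,  1.98, -0.02,  0.84, -1.83]))
sk [0.525 0.272 0.134] (np.float64(0.0), array([-1.05,  0.43,  0.6 ,  1.98, -0.36,  0.65, -1.52]))
t 1.93 q [-0.96  0.32  0.35  2.19  0.14  0.24 -0.48] target [0.5006 0.2643 0.1886] dp [-0.0298 -0.0087  0.0543] w [ 0.39   0.338 -1.5  ] n 10 row [-0.003, -0.0009, 0.0054] [0.039, 0.034, -0.15] F [-0.2 -0.3 -0.6] g 0.0856
t 1.93 q [-0.96  0.32  0.35  2.19  0.14  0.24 -0.48] target [0.5248 0.2718 0.1342] dp [-0.0056 -0.0012 -0.0001] w [ 0.39   0.338 -1.5  ] n 10 row [-0.0006, -0.0001, -0.0] [0.039, 0.034, -0.15] F [-0.2 -0.3 -0.6] g 0.0856
```

send_rows(
  motion=[
    {"dp": [-0.011,-0.003,0.027],"rot": [0,0,0],"grip": 0.0854},
    {"dp": [-0.011,-0.003,0.027],"rot": [0,0,0],"grip": 0.0854},
    {"dp": [-0.008,-0.003,0.015],"rot": [0.039,0.034,-0.15],"grip": 0.0854},
    {"dp": [0,0,0],"rot": [0.039,0.034,-0.15],"grip": 0.0854},
    {"dp": [0,0,0],"rot": [0.039,0.034,-0.15],"grip": 0.0854},
    {"dp": [0,0,0],"rot": [0.039,0.034,-0.15],"grip": 0.0854},
    {"dp": [0,0,0],"rot": [0.039,0.034,-0.15],"grip": 0.0854},
    {"dp": [0,0,0],"rot": [0.039,0.034,-0.15],"grip": 0.0854},
    {"dp": [0,0,0],"rot": [0.039,0.034,-0.15],"grip": 0.0854},
    {"dp": [0,0,0],"rot": [0.039,0.034,-0.15],"grip": 0.0854},
    {"dp": [0,0,0],"rot": [0.039,0.034,-0.15],"grip": 0.0854},
    {"dp": [0,0,0],"rot": [0.039,0.034,-0.15],"grip": 0.0854},
  ],
)

```text
clock: 3.42
tcp_pos: [0.4951, 0.2696, 0.2205]
orientation: [-2.353, 1.821, -0.145]
contact_force: [-0.3, -0.9, -0.3]
grip_width: 0.0856
```

```bash
python3 go.py sock .06; python3 go.py sock .0
```

```text
t 3.42 q [-1.21  0.24  0.68  2.01 -0.17  0.76 -1.77] target [0.5006 0.2643 0.1886] dp [ 0.0055 -0.0053 -0.032 ] w [-0.026  0.007  0.045] n 1 row [0.0055, -0.0053, -0.032] [-0.026, 0.007, 0.045] F [-0.3 -0.9 -0.3] g 0.0856
t 3.42 q [-1.21  0.24  0.68  2.01 -0.17  0.76 -1.77] target [0.5248 0.2718 0.1342] dp [ 0.0297  0.0022 -0.0864] w [-0.026  0.007  0.045] n 2 row [0.0149, 0.0011, -0.0432] [-0.013, 0.003, 0.022] F [-0.3 -0.9 -0.3] g 0.0856
```

send_rows(
  motion=[
    {"dp": [0.0055,-0.0053,-0.02],"rot": [-0.026,0.007,0.045],"grip": 0.0854},
    {"dp": [0.008,0.0025,-0.022],"rot": [0,0,0],"grip": 0.0854},
    {"dp": [0.008,0.0025,-0.022],"rot": [0,0,0],"grip": 0.0854},
    {"dp": [0.008,0.0025,-0.02],"rot": [0,0,0],"grip": 0.0854},
    {"dp": [0,0,0],"rot": [0,0,0],"grip": 0.0854},
  ],
)

```text
clock: 4.05
tcp_pos: [0.5247, 0.2756, 0.1416]
orientation: [-2.407, 1.768, -0.15]
contact_force: [-0.1, 0.3, 0.0]
grip_width: 0.0851
```

```bash
python3 go.py sock .0
```

```text
t 4.05 q [-1.07  0.41  0.58  2.01 -0.32  0.62 -1.58] target [0.5248 0.2718 0.1342] dp [ 0.0001 -0.0038 -0.0074] w [-0.011  0.004 -0.005] n 1 row [0.0001, -0.0038, -0.0074] [-0.011, 0.004, -0.005] F [-0.1  0.3  0. ] g 0.0851
```

send_rows(
  motion=[
    {"dp": [0.0,-0.0038,-0.0074],"rot": [-0.011,0.004,-0.005],"grip": 0.0854},
    {"dp": [0,0,0],"rot": [0,0,0],"grip": 0.05},
    {"dp": [0,0,0],"rot": [0,0,0],"grip": 0.02},
    {"dp": [0,0,0],"rot": [0,0,0],"grip": 0.012},
    {"dp": [0,0,0],"rot": [0,0,0],"grip": 0.01},
    {"dp": [0,0,0],"rot": [0,0,0],"grip": 0.01},
    {"dp": [0,0,0],"rot": [0,0,0],"grip": 0.01},
  ],
  grip_force=60,
)

```text
clock: 4.92
tcp_pos: [0.5248, 0.2726, 0.1376]
orientation: [-2.409, 1.777, -0.155]
contact_force: [-0.4, -0.0, -0.5]
grip_width: 0.015
```

```bash
python3 go.py sock .0
```

```text
t 4.92 q [-1.07  0.42  0.58  2.01 -0.32  0.62 -1.58] target [0.5248 0.2718 0.1342] dp [ 0.     -0.0009 -0.0034] w [-0.003  0.002 -0.   ] n 1 row [0.0, -0.0009, -0.0034] [-0.003, 0.002, -0.0] F [-0.4 -0.  -0.5] g 0.015
```

send_rows(
  motion=[
    {"dp": [-0.006,-0.0019,0.0136],"rot": [0,0,0],"grip": 0.01},
    {"dp": [-0.0101,-0.0031,0.0227],"rot": [0,0,0],"grip": 0.01},
    {"dp": [-0.0101,-0.0031,0.0227],"rot": [0,0,0],"grip": 0.01},
    {"dp": [-0.0101,-0.0031,0.0227],"rot": [0,0,0],"grip": 0.01},
    {"dp": [-0.0101,-0.0031,0.0227],"rot": [0,0,0],"grip": 0.01},
    {"dp": [0,0,0.01],"rot": [0,0,0],"grip": 0.01},
  ],
)

```text
clock: 5.68
tcp_pos: [0.4759, 0.2563, 0.2578]
orientation: [-2.408, 1.779, -0.154]
contact_force: [-0.4, 0.1, 0.0]
grip_width: 0.0154
```

```bash
sed -i 's/G=.140/G=.143/' go.py; python3 go.py sock .12;  python3 go.py slot .04
```

```text
t 5.67 q [-1.29  0.15  0.72  2.01 -0.07  0.85 -1.81] target [0.4751 0.2564 0.2456] dp [-0.0008  0.0001 -0.0121] w [-0.004  0.001  0.002] n 1 row [-0.0008, 0.0001, -0.0121] [-0.004, 0.001, 0.002] F [-0.4  0.1  0. ] g 0.0154
t 5.67 q [-1.29  0.15  0.72  2.01 -0.07  0.85 -1.81] target [ 0.4846 -0.2232  0.2151] dp [ 0.0086 -0.4795 -0.0427] w [ 0.003 -0.174 -0.527] n 9 row [0.001, -0.0533, -0.0047] [0.0, -0.019, -0.059] F [-0.4  0.1  0. ] g 0.0154
```

send_rows(
  motion=[
    {"dp": [0.001,-0.0533,0],"rot": [0,-0.019,-0.059],"grip": 0.01},
    {"dp": [0.001,-0.0533,0],"rot": [0,-0.019,-0.059],"grip": 0.01},
    {"dp": [0.001,-0.0533,0],"rot": [0,-0.019,-0.059],"grip": 0.01},
    {"dp": [0.001,-0.0533,0],"rot": [0,-0.019,-0.059],"grip": 0.01},
    {"dp": [0.001,-0.0533,0],"rot": [0,-0.019,-0.059],"grip": 0.01},
    {"dp": [0.001,-0.0533,0],"rot": [0,-0.019,-0.059],"grip": 0.01},
    {"dp": [0.001,-0.0533,0],"rot": [0,-0.019,-0.059],"grip": 0.01},
    {"dp": [0.001,-0.0533,-0.01],"rot": [0,-0.019,-0.059],"grip": 0.01},
    {"dp": [0.001,-0.045,-0.01],"rot": [0,-0.019,-0.059],"grip": 0.01},
    {"dp": [0,0,0],"rot": [0,0,0],"grip": 0.01},
  ],
)

```text
clock: 6.92
tcp_pos: [0.4816, -0.2218, 0.2432]
orientation: [-1.792, 2.282, -0.405]
contact_force: [-0.1, 1.5, 0.6]
grip_width: 0.0149
```

```bash
python3 go.py slot .04; python3 go.py slot .015
```

```text
t 6.92 q [-1.23 -0.29  1.44  2.19  0.46  0.68 -1.87] target [ 0.4846 -0.2232  0.2151] dp [ 0.003  -0.0014 -0.0281] w [ 0.003 -0.001  0.011] n 1 row [0.003, -0.0014, -0.0281] [0.003, -0.001, 0.011] F [-0.1  1.5  0.6] g 0.0149
t 6.92 q [-1.23 -0.29  1.44  2.19  0.46  0.68 -1.87] target [ 0.4985 -0.2264  0.1946] dp [ 0.017  -0.0046 -0.0486] w [ 0.003 -0.001  0.011] n 1 row [0.017, -0.0046, -0.0486] [0.003, -0.001, 0.011] F [-0.1  1.5  0.6] g 0.0149
```

send_rows(
  motion=[
    {"dp": [0.006,-0.002,-0.018],"rot": [0.003,-0.001,0.011],"grip": 0.01},
    {"dp": [0.008,-0.002,-0.018],"rot": [0,0,0],"grip": 0.01},
    {"dp": [0.002,0,-0.008],"rot": [0,0,0],"grip": 0.01},
    {"dp": [0,0,0],"rot": [0,0,0],"grip": 0.01},
  ],
)

```text
clock: 7.42
tcp_pos: [0.4759, -0.2117, 0.2192]
orientation: [-1.799, 2.261, -0.418]
contact_force: [0.8, 0.7, -0.2]
grip_width: 0.0155
```

```bash
python3 go.py slot .015
python3 - <<'E'
from ov import *
import go
t=grab("top","t3");s=grab("side","s3"); o=get_obs()
R=Ro.from_rotvec(o["orientation"]).as_matrix(); X=R[:,0];Z=R[:,2]
# rod axis in tool frame: from design REL about tool x
lat=-X; u=Ro.from_rotvec(X*go.REL).as_matrix()@(-Z); u2=Ro.from_rotvec(-X*go.REL).as_matrix()@(-Z)
un=-go.frame(np.radians(35),go.lamp[2])[:,2]; u=u if u@un>u2@un else u2
print("angle to normal",np.degrees(np.arccos(u@un)))
tip=o["tcp_pos"]-Z*.019-u*go.G; print("tip",tip.round(4))
z=np.load("poses.npz"); out=[]
for f,x,y in((t,385,150),(s,300,275)):
    sg=segs(f,z["dock"],z["lamp"],z["so"])+[tuple(proj(f,[tip,tip+u*.11]))]
    print(proj(f,[tip]).round(1))
    out.append(np.hstack([zoom(f["img"][:,:,::-1],x,y,66,70,6),zoom(f["img"][:,:,::-1],x,y,66,70,6,sg)]))
cv2.imwrite("pics/g3.png",cv2.resize(np.vstack(out),None,fx=.714,fy=.714,interpolation=cv2.INTER_AREA))
E
```

```text
t 7.42 q [-1.27 -0.33  1.45  2.24  0.58  0.64 -1.98] target [ 0.4985 -0.2264  0.1946] dp [ 0.0226 -0.0147 -0.0247] w [ 0.007  0.012 -0.002] n 1 row [0.0226, -0.0147, -0.0247] [0.007, 0.012, -0.002] F [ 0.8  0.7 -0.2] g 0.0155
angle to normal 0.8363833049901072
tip [ 0.5513 -0.2298  0.1215]
[[422.3 201.4]]
[[323.1 306.9]]
```

View pics/g3.png

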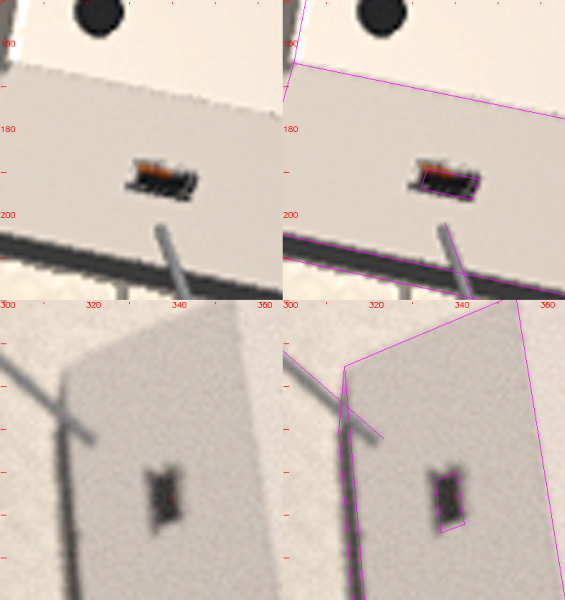

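The picture shows the rod tip at top (422.3,203.2) and side (321.7,307.7), and the slot matches the overlay within about 2 mm. The arm has drifted onto its joint-2 and joint-3 limits, so I'll model the redundancy to find a path out.

```bash
python3 - <<'E'
s=open('kin.py').read()
a=s.index("def fk")
s=s[:a].rstrip()[:-1]+''',
([-1.21,.24,.68,2.01,-.17,.76,-1.77],[.4951,.2696,.2205],[-2.353,1.821,-.145]),
([-1.07,.41,.58,2.01,-.32,.62,-1.58],[.5247,.2756,.1416],[-2.407,1.768,-.150]),
([-1.29,.15,.72,2.01,-.07,.85,-1.81],[.4759,.2563,.2578],[-2.408,1.779,-.154]),
([-1.23,-.29,1.44,2.19,.46,.68,-1.87],[.4816,-.2218,.2432],[-1.792,2.282,-.405]),
([-1.27,-.33,1.45,2.24,.58,.64,-1.98],[.4759,-.2117,.2192],[-1.799,2.261,-.418])]
'''+s[a:]
open('kin.py','w').write(s)
E
cat > sim.py <<'E'
from kin import *
k=np.load("kin.npz"); p,sg=k["p"],k["sg"]; ZO=Ro.from_euler("z",p[7]).as_matrix()
lo=np.array([-2.96,-.34,-1.41,.24,-1.37,.17,-2.96]);hi=np.array([2.96,2.1,1.46,2.44,4.51,1.92,2.96])
def FK(q): x,R=fk(q,p,sg); return x,R@ZO.T
def jac(q):
    x,R=FK(q); J=np.zeros((6,7))
    for i in range(7):
        d=np.zeros(7); d[i]=1e-5; X,S=FK(q+d); J[:,i]=np.r_[(X-x),Ro.from_matrix(S@R.T).as_rotvec()]/1e-5
    return J
def step(q,dp,w,n=4):
    x,R=FK(q); xt=x+dp; Rt=Ro.from_rotvec(w).as_matrix()@R
    for i in range(n):
        x,R=FK(q); e=np.r_[xt-x,Ro.from_matrix(Rt@R.T).as_rotvec()]/(n-i)
        J=jac(q); q=np.clip(q+J.T@np.linalg.solve(J@J.T+1e-5*np.eye(6),e),lo,hi)
    return q
E
python3 kin.py | head -4
python3 - <<'E'
from sim import *
for q,x,w in D: X,R=FK(q); print((1000*(X-x)).round(0), end=" ")
q=np.array(D[5][0])
for i in range(9): q=step(q,np.array([.001,-.0533,-.001]),np.array([0,-.019,-.059]))
print("\nsim",q.round(2),"real",D[6][0])
q=np.array(D[4][0])
for i in range(5): q=step(q,np.array([-.0098,-.0033,.024]),np.zeros(3))
print("sim",q.round(2),"real",D[5][0])
# tip offset
T,S=C("top"),C("side"); tip=np.array([.5513,-.2298,.1215])
r=least_squares(lambda d:np.r_[(proj(T,tip+d)-[422.3,203.2]).ravel(),(proj(S,tip+d)-[321.7,307.7]).ravel()],np.zeros(3)); print("tip delta",r.x.round(4),r.fun.round(1))
E
```

```text
(np.float64(0.0009456181825810287), array([-8.07865244e-02,  3.85181082e-01,  5.26509562e-01,  4.99283919e-01,
        3.92002640e-01, -1.02283633e-02, -1.72986565e-03,  3.21981956e+00]), array([-1,  1, -1,  1, -1,  1, -1]))
sl.05 [ 0.479 -0.222  0.223] (np.float64(0.0), array([-0.16,  0.05,  0.6 ,  2.2 , -0.23,  0.57, -1.19]))
sl0 [ 0.507 -0.228  0.182] (np.float64(0.0), array([-0.28,  0.21,  0.74,  2.18, -0.5 ,  0.51, -0.96]))
[-6.  5.  4.] [12.  8. -0.] [ 2.  2. -6.] [-1. -0. -4.] [-1. -5. -7.] [-7.  5. -6.] [-7.  6.  8.] [-6.  4. 12.] 
sim [-1.08  0.02  1.46  2.19 -0.15  0.61 -1.29] real [-1.23, -0.29, 1.44, 2.19, 0.46, 0.68, -1.87]
sim [-1.25  0.14  0.69  2.02 -0.06  0.84 -1.81] real [-1.29, 0.15, 0.72, 2.01, -0.07, 0.85, -1.81]
tip delta [-0.0031 -0.0003 -0.0015] [ 0.  -0.2 -0.2  0.1]
```

```bash
cat > plan.py <<'E'
from sim import *
import go
def wp(r,az,z,tilt,yaw): return np.array([r*np.cos(az),r*np.sin(az),z]),go.frame(tilt,az+yaw)@go.Q
def run(q,tg,mx=.06,mw=.17):
    m=9
    for _ in range(40):
        x,R=FK(q); dp=tg[0]-x; w=Ro.from_matrix(tg[1]@R.T).as_rotvec()
        n=max(np.linalg.norm(dp)/mx,np.linalg.norm(w)/mw)
        if n<.02: break
        k=max(n,1); q=step(q,dp/k,w/k,2); m=min(m,np.min(np.r_[q-lo,hi-q]))
    return q,m,n
if __name__=="__main__":
    rng=np.random.default_rng(0); res=[]
    import time; t0=time.time()
    while time.time()-t0<240:
        q=np.array(D[7][0]); N=rng.integers(1,4); W=[]; ms=[]
        for i in range(N):
            W.append((rng.uniform(.5,.8),rng.uniform(-.2,1.0),rng.uniform(.33,.5),rng.uniform(0,.3),rng.uniform(-.3,.3)))
            q,m,n=run(q,wp(*W[-1])); ms.append(m if i else 1)
            if n>.1 or ms[-1]<.02: break
        else:
            q,m,n=run(q,go.slot(.03)); ms.append(m); q1=q
            if n<.1:
                q,m,n=run(q,go.slot(-.05)); ms.append(m)
                if n<.1: res.append((min(ms),N,W,q1,q))
    res.sort(key=lambda r:-r[0]); print(len(res))
    for r in res[:4]: print(round(r[0],2),r[1],np.round(r[2],2).tolist(),r[3].round(2),r[4].round(2))
E
python3 plan.py
```

```text
186
0.24 2 [[0.54, 0.74, 0.5, 0.08, -0.19], [0.69, -0.07, 0.46, 0.05, 0.04]] [-0.59  0.18  1.09  2.2  -0.5   0.58 -0.96] [-0.34  0.39  0.85  2.15 -0.84  0.52 -0.68]
0.24 2 [[0.73, 0.9, 0.35, 0.02, -0.26], [0.76, 0.56, 0.41, 0.05, 0.1]] [-0.63  0.19  1.13  2.2  -0.52  0.58 -0.93] [-0.36  0.4   0.88  2.15 -0.86  0.53 -0.66]
0.24 3 [[0.6, 0.95, 0.36, 0.03, -0.12], [0.69, 0.12, 0.45, 0.21, -0.04], [0.75, 0.19, 0.44, 0.16, -0.26]] [-0.6   0.18  1.1   2.2  -0.51  0.58 -0.95] [-0.35  0.39  0.86  2.15 -0.85  0.52 -0.67]
0.24 2 [[0.65, 0.7, 0.35, 0.28, -0.26], [0.73, 0.26, 0.38, 0.25, 0.19]] [-0.61  0.19  1.11  2.2  -0.51  0.58 -0.94] [-0.35  0.39  0.86  2.15 -0.85  0.53 -0.67]
```

```bash
python3 - <<'E'
s=open('go.py').read()
s=s.replace('''"bay":lambda''','''"wp":lambda:(np.array([v[0]*np.cos(v[1]),v[0]*np.sin(v[1]),v[2]]),frame(v[3],v[1]+v[4])@Q),"bay":lambda''')
open('go.py','w').write(s)
E
python3 go.py wp .54 .74 .5 .08 -.19
```

```text
t 7.53 q [-1.27 -0.34  1.45  2.24  0.58  0.64 -1.98] target [0.3988 0.3641 0.5   ] dp [-0.0776  0.5762  0.2803] w [-0.043  0.288  0.772] n 11 row [-0.0071, 0.0524, 0.0255] [-0.004, 0.026, 0.07] F [-0.2 -0.6 -0.5] g 0.0152
```

send_rows(
  motion=[
    {"dp": [-0.007,0.052,0.0255],"rot": [-0.004,0.026,0.07],"grip": 0.01},
    {"dp": [-0.007,0.052,0.0255],"rot": [-0.004,0.026,0.07],"grip": 0.01},
    {"dp": [-0.007,0.052,0.0255],"rot": [-0.004,0.026,0.07],"grip": 0.01},
    {"dp": [-0.007,0.052,0.0255],"rot": [-0.004,0.026,0.07],"grip": 0.01},
    {"dp": [-0.007,0.052,0.0255],"rot": [-0.004,0.026,0.07],"grip": 0.01},
    {"dp": [-0.007,0.052,0.0255],"rot": [-0.004,0.026,0.07],"grip": 0.01},
    {"dp": [-0.007,0.052,0.0255],"rot": [-0.004,0.026,0.07],"grip": 0.01},
    {"dp": [-0.007,0.052,0.0255],"rot": [-0.004,0.026,0.07],"grip": 0.01},
    {"dp": [-0.007,0.052,0.0255],"rot": [-0.004,0.026,0.07],"grip": 0.01},
    {"dp": [-0.007,0.052,0.0255],"rot": [-0.004,0.026,0.07],"grip": 0.01},
    {"dp": [-0.007,0.052,0.0255],"rot": [-0.004,0.026,0.07],"grip": 0.01},
  ],
)

```text
clock: 8.9
tcp_pos: [0.3946, 0.3727, 0.5099]
orientation: [-2.69, 1.489, -0.049]
contact_force: [0.9, -1.1, 0.3]
grip_width: 0.0153
```

```bash
python3 go.py wp .54 .74 .5 .08 -.19;python3 go.py wp .69 -.07 .46 .05 .04
python3 - <<'E'
from plan import *
o=get_obs(); q=o["joints"]
for W in (wp(.69,-.07,.46,.05,.04),go.slot(.03),go.slot(-.05)): q,m,n=run(q,W); print(q.round(2),round(m,2),round(n,2))
E
```

```text
t 8.9 q [-1.34  0.06  0.5   1.5  -0.01  1.51 -1.86] target [0.3988 0.3641 0.5   ] dp [ 0.0042 -0.0085 -0.0099] w [-0.    -0.008 -0.01 ] n 1 row [0.0042, -0.0085, -0.0099] [-0.0, -0.008, -0.01] F [ 0.9 -1.1  0.3] g 0.0153
t 8.9 q [-1.34  0.06  0.5   1.5  -0.01  1.51 -1.86] target [ 0.6883 -0.0483  0.46  ] dp [ 0.2937 -0.4209 -0.0499] w [-0.01   0.022 -0.59 ] n 9 row [0.0326, -0.0468, -0.0055] [-0.001, 0.002, -0.066] F [ 0.9 -1.1  0.3] g 0.0153
[-0.57  0.45  0.86  1.27 -0.35  1.52 -1.36] 0.39 0.01
[-0.49  0.15  0.97  2.2  -0.44  0.56 -1.01] 0.24 0.0
[-0.28  0.37  0.77  2.15 -0.78  0.5  -0.73] 0.27 0.0
```

send_rows(
  motion=[
    {"dp": [0.0326,-0.0468,-0.0055],"rot": [-0.001,0.002,-0.066],"grip": 0.01},
    {"dp": [0.0326,-0.0468,-0.0055],"rot": [-0.001,0.002,-0.066],"grip": 0.01},
    {"dp": [0.0326,-0.0468,-0.0055],"rot": [-0.001,0.002,-0.066],"grip": 0.01},
    {"dp": [0.0326,-0.0468,-0.0055],"rot": [-0.001,0.002,-0.066],"grip": 0.01},
    {"dp": [0.0326,-0.0468,-0.0055],"rot": [-0.001,0.002,-0.066],"grip": 0.01},
    {"dp": [0.0326,-0.0468,-0.0055],"rot": [-0.001,0.002,-0.066],"grip": 0.01},
    {"dp": [0.0326,-0.0468,-0.0055],"rot": [-0.001,0.002,-0.066],"grip": 0.01},
    {"dp": [0.0326,-0.0468,-0.0055],"rot": [-0.001,0.002,-0.066],"grip": 0.01},
    {"dp": [0.0326,-0.0468,-0.0055],"rot": [-0.001,0.002,-0.066],"grip": 0.01},
  ],
)

```text
clock: 10.02
tcp_pos: [0.694, -0.0427, 0.4577]
orientation: [-2.172, 2.213, -0.06]
contact_force: [-0.3, 0.8, 0.5]
grip_width: 0.0152
```

```bash
python3 go.py slot .06
python3 - <<'E'
from plan import *
o=get_obs(); q=o["joints"]
for W in (go.slot(.05),go.slot(-.05)): q,m,n=run(q,W); print(q.round(2),round(m,2),round(n,2))
E
```

```text
t 10.03 q [-0.55  0.47  0.86  1.24 -0.37  1.52 -1.34] target [ 0.4734 -0.2205  0.2314] dp [-0.2206 -0.1779 -0.2263] w [-0.038 -0.291 -0.209] n 7 row [-0.0315, -0.0254, -0.0323] [-0.005, -0.042, -0.03] F [-0.3  0.8  0.5] g 0.0152
[-0.58  0.08  1.04  2.2  -0.32  0.58 -1.11] 0.24 0.0
[-0.31  0.38  0.8   2.16 -0.81  0.5  -0.71] 0.26 0.02
```

send_rows(
  motion=[
    {"dp": [-0.0315,-0.0254,-0.0323],"rot": [-0.005,-0.042,-0.03],"grip": 0.01},
    {"dp": [-0.0315,-0.0254,-0.0323],"rot": [-0.005,-0.042,-0.03],"grip": 0.01},
    {"dp": [-0.0315,-0.0254,-0.0323],"rot": [-0.005,-0.042,-0.03],"grip": 0.01},
    {"dp": [-0.0315,-0.0254,-0.0323],"rot": [-0.005,-0.042,-0.03],"grip": 0.01},
    {"dp": [-0.0315,-0.0254,-0.0323],"rot": [-0.005,-0.042,-0.03],"grip": 0.01},
    {"dp": [-0.0315,-0.0254,-0.0323],"rot": [-0.005,-0.042,-0.03],"grip": 0.01},
    {"dp": [-0.0315,-0.0254,-0.0323],"rot": [-0.005,-0.042,-0.03],"grip": 0.01},
    {"dp": [0,0,0],"rot": [0,0,0],"grip": 0.01},
  ],
)

```text
clock: 11.02
tcp_pos: [0.4719, -0.2305, 0.2189]
orientation: [-1.784, 2.285, -0.419]
contact_force: [0.3, 0.9, -0.3]
grip_width: 0.0151
```

```bash
python3 go.py slot .06; python3 go.py slot .012
```

```text
t 11.03 q [-0.58  0.09  1.02  2.22 -0.26  0.53 -1.19] target [ 0.4734 -0.2205  0.2314] dp [0.0015 0.0099 0.0126] w [0.009 0.006 0.017] n 1 row [0.0015, 0.0099, 0.0126] [0.009, 0.006, 0.017] F [ 0.3  0.9 -0.3] g 0.0151
t 11.03 q [-0.58  0.09  1.02  2.22 -0.26  0.53 -1.19] target [ 0.5002 -0.2268  0.1921] dp [ 0.0283  0.0037 -0.0268] w [0.009 0.006 0.017] n 1 row [0.0283, 0.0037, -0.0268] [0.009, 0.006, 0.017] F [ 0.3  0.9 -0.3] g 0.0151
```

send_rows(
  motion=[
    {"dp": [0.016,0.0028,-0.012],"rot": [0.009,0.006,0.017],"grip": 0.01},
    {"dp": [0.015,0.0028,-0.012],"rot": [0,0,0],"grip": 0.01},
    {"dp": [0,0,0],"rot": [0,0,0],"grip": 0.01},
  ],
)

```text
clock: 11.4
tcp_pos: [0.5075, -0.2241, 0.1961]
orientation: [-1.804, 2.264, -0.402]
contact_force: [-1.0, -0.2, -0.5]
grip_width: 0.0148
```

```bash
python3 go.py slot .012 .0033 .002
```

```text
t 11.4 q [-0.46  0.23  0.91  2.18 -0.5   0.52 -0.99] target [ 0.5033 -0.2255  0.194 ] dp [-0.0042 -0.0014 -0.0021] w [ 0.     0.003 -0.004] n 1 row [-0.0042, -0.0014, -0.0021] [0.0, 0.003, -0.004] F [-1.  -0.2 -0.5] g 0.0148
```

send_rows(
  motion=[
    {"dp": [-0.0042,-0.0014,-0.0021],"rot": [0,0.003,-0.004],"grip": 0.01},
    {"dp": [0,0,0],"rot": [0,0,0],"grip": 0.01},
  ],
)

```text
clock: 11.65
tcp_pos: [0.5034, -0.2258, 0.1949]
orientation: [-1.801, 2.269, -0.402]
contact_force: [1.3, 0.5, -0.2]
grip_width: 0.0152
```

```bash
python3 go.py slot .012 .0033 .002
python3 - <<'E'
from ov import *
import go
t=grab("top","t4");s=grab("side","s4"); z=np.load("poses.npz"); out=[]
tip=go.slot(0)[0]-go.tool(np.zeros(3),np.radians(35),go.lamp[2],0)[0]
n=-go.frame(np.radians(35),go.lamp[2])[:,2]; nt=tip+.012*n
for f,x,y in((t,400,170),(s,315,295)):
    q=proj(f,[nt,tip]); print(q.round(1))
    out.append(zoom(f["img"][:,:,::-1],x,y,50,45,8,[tuple(q)]))
cv2.imwrite("pics/g4.png",np.hstack(out))
E
```

```text
t 11.65 q [-0.46  0.22  0.92  2.19 -0.5   0.52 -0.99] target [ 0.5033 -0.2255  0.194 ] dp [-0.0002  0.0004 -0.0009] w [ 0.001  0.001 -0.   ] n 1 row [-0.0002, 0.0004, -0.0009] [0.001, 0.001, -0.0] F [ 1.3  0.5 -0.2] g 0.0152
[[424.2 194.3]
 [423.4 192.4]]
[[335.3 318.9]
 [338.3 321.7]]
```

View pics/g4.png

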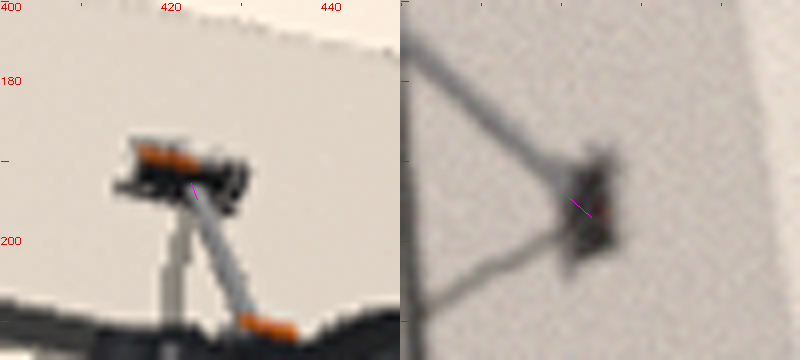

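The tip is at top (424.4,193.1) and side (335,319.4), in line with the slot centre. Inserting.

send_rows(
  motion=[
    {"dp": [0.0054,-0.0009,-0.009],"rot": [0,0,0],"grip": 0.01},
    {"dp": [0.0056,-0.0013,-0.0082],"rot": [0,0,0],"grip": 0.01},
    {"dp": [0,0,0],"rot": [0,0,0],"grip": 0.01},
  ],
)

```text
clock: 12.12
tcp_pos: [0.5153, -0.2277, 0.1789]
orientation: [-1.8, 2.266, -0.403]
contact_force: [-0.5, -0.4, 0.4]
grip_width: 0.0156
```

```bash
python3 go.py slot -.008 .0033 .002
```

```text
t 12.12 q [-0.39  0.27  0.85  2.18 -0.58  0.49 -0.92] target [ 0.5145 -0.2281  0.1776] dp [-0.0009 -0.0004 -0.0012] w [-0.     0.004 -0.001] n 1 row [-0.0009, -0.0004, -0.0012] [-0.0, 0.004, -0.001] F [-0.5 -0.4  0.4] g 0.0156
```

send_rows(
  motion=[
    {"dp": [0.0047,-0.0017,-0.0094],"rot": [0,0.004,0],"grip": 0.01},
    {"dp": [0.0056,-0.0013,-0.0082],"rot": [0,0,0],"grip": 0.01},
    {"dp": [0,0,0],"rot": [0,0,0],"grip": 0.01},
  ],
)

```text
clock: 12.5
tcp_pos: [0.5264, -0.2307, 0.1608]
orientation: [-1.802, 2.268, -0.4]
contact_force: [-0.0, -0.1, -0.6]
grip_width: 0.0152
```

```bash
python3 go.py slot -.036 .0033 .002
```

```text
t 12.5 q [-0.33  0.32  0.78  2.17 -0.66  0.47 -0.86] target [ 0.5301 -0.2317  0.1547] dp [ 0.0037 -0.001  -0.0061] w [-0.     0.001 -0.001] n 1 row [0.0037, -0.001, -0.0061] [-0.0, 0.001, -0.001] F [-0.  -0.1 -0.6] g 0.0152
```

send_rows(
  motion=[
    {"dp": [0.0037,-0.001,-0.0061],"rot": [0,0,0],"grip": 0.01},
    {"dp": [0.002,-0.0004,-0.003],"rot": [0,0,0],"grip": 0.01},
    {"dp": [0.002,-0.0004,-0.003],"rot": [0,0,0],"grip": 0.01},
    {"dp": [0,0,0],"rot": [0,0,0],"grip": 0.01},
  ],
)

```text
clock: 13.0
tcp_pos: [0.5344, -0.2328, 0.1483]
orientation: [-1.801, 2.268, -0.4]
contact_force: [-1.7, 1.2, 2.5]
grip_width: 0.0149
```

```bash
python3 go.py slot -.046 .0033 .002
```

```text
t 13.0 q [-0.28  0.36  0.74  2.16 -0.71  0.46 -0.82] target [ 0.5357 -0.233   0.1465] dp [ 0.0013 -0.0002 -0.0018] w [-0.001  0.001 -0.001] n 1 row [0.0013, -0.0002, -0.0018] [-0.001, 0.001, -0.001] F [-1.7  1.2  2.5] g 0.0149
```

send_rows(
  motion=[
    {"dp": [0.002,-0.0004,-0.003],"rot": [0,0,0],"grip": 0.01},
    {"dp": [0.002,-0.0004,-0.003],"rot": [0,0,0],"grip": 0.01},
    {"dp": [0,0,0],"rot": [0,0,0],"grip": 0.01},
  ],
)

```text
clock: 13.38
tcp_pos: [0.5382, -0.2338, 0.1426]
orientation: [-1.8, 2.268, -0.399]
contact_force: [-4.1, 2.0, 6.9]
grip_width: 0.0152
```

```bash
python3 go.py slot -.046 .0033 .002
python3 - <<'E'
from ov import *
z=np.load("poses.npz"); a=z["lamp"]
t=grab("top","t5"); s=grab("side","s5"); t0=cv2.imread("pics/t4.png")
d=cv2.absdiff(t["img"][:,:,::-1],t0).max(2); print((d[205:240,370:460]>40).sum())
# where would the open drawer front be
f=t
for X in((-.149,.094,.055),(-.149,-.094,.055)): print(proj(f,place(a,X)).round(0),t["img"][tuple(proj(f,place(a,(X[0]+.004,X[1]*.8,.055)))[0][::-1].astype(int))])
E
```

```text
t 13.38 q [-0.26  0.37  0.72  2.15 -0.73  0.45 -0.8 ] target [ 0.5357 -0.233   0.1465] dp [-0.0025  0.0008  0.0039] w [-0.002  0.002 -0.   ] n 1 row [-0.0025, 0.0008, 0.0039] [-0.002, 0.002, -0.0] F [-4.1  2.   6.9] g 0.0152
1359
[[372. 233.]] [160 152 140]
[[452. 250.]] [47 44 40]
```

send_rows(
  motion=[
    {"dp": [0,0,0],"rot": [0,0,0],"grip": 0.01},
    {"dp": [0,0,0],"rot": [0,0,0],"grip": 0.01},
    {"dp": [0,0,0],"rot": [0,0,0],"grip": 0.01},
    {"dp": [0,0,0],"rot": [0,0,0],"grip": 0.01},
    {"dp": [0,0,0],"rot": [0,0,0],"grip": 0.01},
  ],
)

```text
clock: 14.1
tcp_pos: [0.5375, -0.2338, 0.1435]
orientation: [-1.798, 2.268, -0.397]
contact_force: [-3.4, 1.7, 6.2]
grip_width: 0.0153
```

Run:
```python
from ov import *
z=np.load("poses.npz"); a=z["lamp"]
t=grab("top","t6"); s=grab("side","s6")
for f,n in((t,"t"),(s,"s")):
    im=f["img"].astype(int); m=(im[...,0]>1.8*im[...,1])&(im[...,0]>1.8*im[...,2])&(im[...,0]>50)
    N,L,st,c=cv2.connectedComponentsWithStats(m.astype(np.uint8)); print(n,[(c[i].round(1).tolist(),int(st[i,4])) for i in range(1,N) if st[i,4]>8])
    print([proj(f,place(a,(-.113,y,.046)))[0].round(1).tolist() for y in(.04,-.04)])
o=get_obs();print(o["contact_force"])
out=np.hstack([zoom(t["img"][:,:,::-1],350,150,100,110,4),zoom(s["img"][:,:,::-1],270,260,100,110,4)])
cv2.imwrite("pics/g6.png",out)
```

```text
t [([354.1, 103.3], 9), ([255.3, 123.0], 129)]
[[396.8, 223.9], [430.4, 231.0]]
s [([346.8, 162.2], 58), ([300.0, 321.5], 26), ([297.9, 357.4], 32)]
[[297.2, 315.6], [299.0, 350.4]]
[-4.66924237  1.58586873  4.96990924]
```

View pics/g6.png

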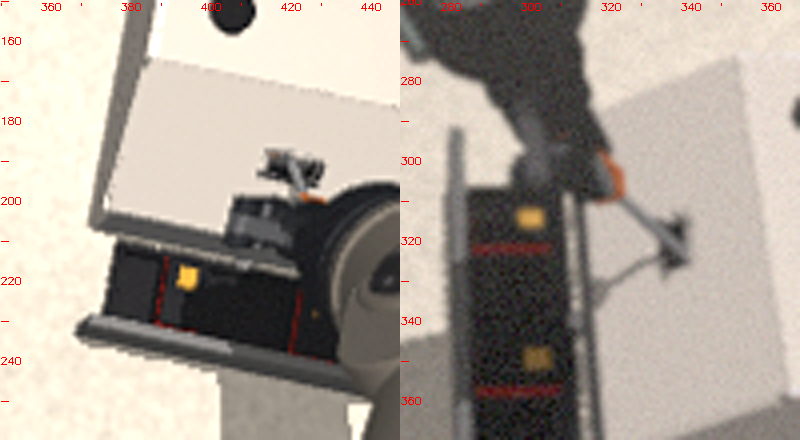

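The drawer is fully out, with both red-banded packs visible (bands at side (300,321) and (298,357)). Next: retract, then plan the way back to the socket.

```bash
python3 go.py slot .06 .0033 .002
python3 - <<'E'
from plan import *
q=get_obs()["joints"]
def seq(q,L):
    for nm,W in L: q,m,n=run(q,W); print(nm,q.round(2),round(m,2),round(n,2))
    return q
A=[("slot",go.slot(.06)),("sock.13",go.sock(.13)),("sock0",go.sock(0)),("up",go.sock(.08))]
pk=lambda y,h:go.target(["pack",str(y),str(h)]); by=lambda y,h:go.target(["bay",str(y),str(h)])
B=[("pk",pk(.04,.12)),("pk",pk(.04,.025)),("pk",pk(.04,.12)),("b",by(.032,.12)),("b",by(.032,.027)),("b",by(.032,.12)),("pk-",pk(-.04,.12)),("pk-",pk(-.04,.025)),("pk-",pk(-.04,.12)),("b-",by(-.032,.12)),("b-",by(-.032,.027))]
seq(q,A+B); print(); seq(q,A[:1]+[("wp",wp(.6,0,.40,.15,0))]+A[1:]+B)
E
```

```text
t 14.2 q [-0.26  0.37  0.72  2.15 -0.73  0.45 -0.8 ] target [ 0.4765 -0.2192  0.2333] dp [-0.0611  0.0147  0.0899] w [-0.004  0.002  0.   ] n 2 row [-0.0305, 0.0073, 0.0449] [-0.002, 0.001, 0.0] F [-4.7  1.6  5. ] g 0.0151
slot [-0.56  0.04  1.    2.21 -0.23  0.59 -1.19] 0.23 0.0
sock.13 [-1.03  0.12  0.45  2.01 -0.02  0.85 -1.84] 0.19 0.02
sock0 [-0.92  0.38  0.4   2.   -0.2   0.63 -1.67] 0.42 0.0
up [-1.    0.22  0.46  2.01 -0.09  0.76 -1.77] 0.43 0.0
pk [-0.25  0.49  0.65  1.95 -0.39  0.83 -1.19] 0.34 0.01
pk [-0.17  0.63  0.55  1.98 -0.52  0.67 -1.09] 0.46 0.01
pk [-0.26  0.49  0.66  1.95 -0.4   0.84 -1.18] 0.47 0.01
b [-0.61  0.5   0.49  1.87 -0.3   0.84 -1.26] 0.48 0.01
b [-0.55  0.64  0.41  1.9  -0.39  0.68 -1.19] 0.51 0.0
b [-0.61  0.5   0.49  1.87 -0.31  0.84 -1.26] 0.55 0.01
pk- [-0.11  0.51  0.66  1.91 -0.41  0.85 -1.03] 0.48 0.01
pk- [-0.03  0.66  0.56  1.94 -0.54  0.69 -0.94] 0.5 0.01
pk- [-0.12  0.52  0.67  1.91 -0.42  0.85 -1.03] 0.51 0.01
b- [-0.52  0.43  0.52  1.99 -0.29  0.8  -1.12] 0.44 0.0
b- [-0.44  0.58  0.43  2.02 -0.41  0.62 -1.03] 0.42 0.01

slot [-0.56  0.04
[... 197 characters left out ...]
.63 -1.62] 0.42 0.0
up [-1.1   0.23  0.56  2.01 -0.14  0.76 -1.73] 0.43 0.0
pk [-0.31  0.51  0.72  1.95 -0.44  0.85 -1.14] 0.34 0.01
pk [-0.21  0.65  0.61  1.98 -0.58  0.69 -1.04] 0.46 0.01
pk [-0.31  0.51  0.73  1.95 -0.45  0.85 -1.14] 0.47 0.01
b [-0.67  0.52  0.56  1.87 -0.36  0.85 -1.21] 0.48 0.01
b [-0.6   0.65  0.48  1.9  -0.46  0.69 -1.14] 0.52 0.01
b [-0.67  0.52  0.57  1.87 -0.36  0.85 -1.21] 0.55 0.01
pk- [-0.16  0.54  0.73  1.91 -0.46  0.87 -0.99] 0.48 0.01
pk- [-0.08  0.68  0.62  1.94 -0.59  0.71 -0.89] 0.5 0.01
pk- [-0.17  0.54  0.74  1.91 -0.47  0.87 -0.99] 0.51 0.01
b- [-0.58  0.45  0.6   1.99 -0.34  0.81 -1.08] 0.44 0.0
b- [-0.5   0.6   0.5   2.02 -0.47  0.64 -0.97] 0.42 0.01
```

send_rows(
  motion=[
    {"dp": [-0.0084,0.002,0.0123],"rot": [0,0,0],"grip": 0.01},
    {"dp": [-0.0131,0.0031,0.0193],"rot": [0,0,0],"grip": 0.01},
    {"dp": [-0.0131,0.0031,0.0193],"rot": [0,0,0],"grip": 0.01},
    {"dp": [-0.0131,0.0031,0.0193],"rot": [0,0,0],"grip": 0.01},
    {"dp": [-0.0131,0.0031,0.0193],"rot": [0,0,0],"grip": 0.01},
  ],
)

```text
clock: 14.82
tcp_pos: [0.4756, -0.22, 0.2335]
orientation: [-1.799, 2.271, -0.399]
contact_force: [0.0, 0.9, 0.6]
grip_width: 0.015
```

```bash
python3 go.py sock .13
```

```text
t 14.82 q [-0.69  0.05  1.1   2.21 -0.19  0.58 -1.26] target [0.4711 0.2552 0.2547] dp [-0.0045  0.4751  0.0212] w [-0.008  0.176  0.53 ] n 9 row [-0.0005, 0.0528, 0.0024] [-0.001, 0.02, 0.059] F [0.  0.9 0.6] g 0.015
```

send_rows(
  motion=[
    {"dp": [-0.0005,0.0528,0.007],"rot": [-0.001,0.02,0.059],"grip": 0.01},
    {"dp": [-0.0005,0.0528,0.004],"rot": [-0.001,0.02,0.059],"grip": 0.01},
    {"dp": [-0.0005,0.0528,0.003],"rot": [-0.001,0.02,0.059],"grip": 0.01},
    {"dp": [-0.0005,0.0528,0.003],"rot": [-0.001,0.02,0.059],"grip": 0.01},
    {"dp": [-0.0005,0.0528,0.003],"rot": [-0.001,0.02,0.059],"grip": 0.01},
    {"dp": [-0.0005,0.0528,0.003],"rot": [-0.001,0.02,0.059],"grip": 0.01},
    {"dp": [-0.0005,0.0528,0.002],"rot": [-0.001,0.02,0.059],"grip": 0.01},
    {"dp": [-0.0005,0.0528,0.002],"rot": [-0.001,0.02,0.059],"grip": 0.01},
    {"dp": [-0.0005,0.045,0.002],"rot": [-0.001,0.016,0.05],"grip": 0.01},
    {"dp": [0,0,0],"rot": [0,0,0],"grip": 0.01},
  ],
)

```text
clock: 16.08
tcp_pos: [0.4701, 0.2616, 0.2655]
orientation: [-2.407, 1.768, -0.152]
contact_force: [-0.2, -0.3, -1.5]
grip_width: 0.0149
```

```bash
python3 go.py sock .10
```

```text
t 16.07 q [-1.18  0.12  0.58  2.   -0.02  0.86 -1.86] target [0.4832 0.2589 0.2275] dp [ 0.0131 -0.0026 -0.038 ] w [-0.01   0.005 -0.005] n 1 row [0.0131, -0.0026, -0.038] [-0.01, 0.005, -0.005] F [-0.2 -0.3 -1.5] g 0.0149
```

```bash
echo '{"so":[0.0012,0.0012,0]}' > adj.json; python3 go.py sock .10
```

```text
t 16.07 q [-1.18  0.12  0.58  2.   -0.02  0.86 -1.86] target [0.4844 0.2601 0.2275] dp [ 0.0143 -0.0014 -0.038 ] w [-0.01   0.005 -0.005] n 1 row [0.0143, -0.0014, -0.038] [-0.01, 0.005, -0.005] F [-0.2 -0.3 -1.5] g 0.0149
```

send_rows(
  motion=[
    {"dp": [0.0143,-0.0014,-0.035],"rot": [-0.01,0.005,-0.005],"grip": 0.01},
    {"dp": [0,0,0],"rot": [0,0,0],"grip": 0.01},
  ],
)

```text
clock: 16.32
tcp_pos: [0.4848, 0.2599, 0.2298]
orientation: [-2.412, 1.779, -0.157]
contact_force: [-0.4, -0.4, -0.3]
grip_width: 0.0151
```

```bash
python3 go.py sock .095
python3 - <<'E'
from ov import *
import go
t=grab("top","t7");s=grab("side","s7"); z=np.load("poses.npz"); out=[]
so=go.so; 
for f,x,y in((t,175,180),(s,235,130)):
    sg=segs(f,z["dock"],z["lamp"],z["so"])
    out.append(zoom(f["img"][:,:,::-1],x,y,50,55,8,sg))
cv2.imwrite("pics/g7.png",np.hstack(out))
E
```

```text
t 16.32 q [-1.15  0.2   0.59  2.02 -0.09  0.79 -1.8 ] target [0.4864 0.2608 0.223 ] dp [ 0.0017  0.0009 -0.0068] w [0.    0.    0.001] n 1 row [0.0017, 0.0009, -0.0068] [0.0, 0.0, 0.001] F [-0.4 -0.4 -0.3] g 0.0151
```

View pics/g7.png

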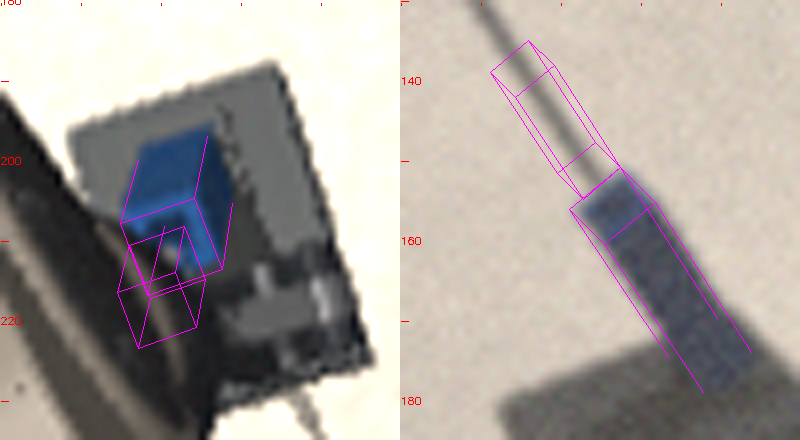

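The tip sits over the mouth centre in both views (top crop (170,250) over mouth centre (172,247)). Lowering in steps.

send_rows(
  motion=[
    {"dp": [0.0017,0.0009,-0.0068],"rot": [0,0,0.001],"grip": 0.01},
    {"dp": [0.0061,0.0019,-0.0136],"rot": [0,0,0],"grip": 0.01},
    {"dp": [0,0,0],"rot": [0,0,0],"grip": 0.01},
  ],
)

```text
clock: 16.8
tcp_pos: [0.4945, 0.2636, 0.2133]
orientation: [-2.404, 1.774, -0.156]
contact_force: [0.0, -0.7, -0.1]
grip_width: 0.0151
```

```bash
python3 go.py sock .05
```

```text
t 16.8 q [-1.12  0.24  0.58  2.02 -0.13  0.75 -1.76] target [0.5046 0.2664 0.1822] dp [ 0.0101  0.0028 -0.0311] w [-0.007  0.006  0.   ] n 1 row [0.0101, 0.0028, -0.0311] [-0.007, 0.006, 0.0] F [ 0.  -0.7 -0.1] g 0.0151
```

send_rows(
  motion=[
    {"dp": [0.0028,0.0006,-0.0148],"rot": [-0.007,0.006,0],"grip": 0.01},
    {"dp": [0.0065,0.002,-0.0148],"rot": [0,0,0],"grip": 0.01},
    {"dp": [0,0,0],"rot": [0,0,0],"grip": 0.01},
  ],
)

```text
clock: 17.18
tcp_pos: [0.5051, 0.2668, 0.1818]
orientation: [-2.412, 1.779, -0.156]
contact_force: [0.2, -0.1, -0.5]
grip_width: 0.0151
```

```bash
python3 go.py sock .05;python3 go.py sock .02
```

```text
t 17.18 q [-1.08  0.31  0.55  2.02 -0.18  0.7  -1.71] target [0.5046 0.2664 0.1822] dp [-0.0005 -0.0004  0.0004] w [-0.     0.001  0.   ] n 1 row [-0.0005, -0.0004, 0.0004] [-0.0, 0.001, 0.0] F [ 0.2 -0.1 -0.5] g 0.0151
t 17.18 q [-1.08  0.31  0.55  2.02 -0.18  0.7  -1.71] target [0.5167 0.2701 0.155 ] dp [ 0.0116  0.0034 -0.0268] w [-0.     0.001  0.   ] n 1 row [0.0116, 0.0034, -0.0268] [-0.0, 0.001, 0.0] F [ 0.2 -0.1 -0.5] g 0.0151
```

send_rows(
  motion=[
    {"dp": [0.0056,0.0016,-0.0134],"rot": [0,0,0],"grip": 0.01},
    {"dp": [0.0056,0.0016,-0.0134],"rot": [0,0,0],"grip": 0.01},
    {"dp": [0,0,0],"rot": [0,0,0],"grip": 0.01},
  ],
)

```text
clock: 17.55
tcp_pos: [0.5177, 0.2704, 0.1532]
orientation: [-2.411, 1.778, -0.157]
contact_force: [-0.0, 0.9, -0.5]
grip_width: 0.0149
```

```bash
python3 go.py sock .002
```

```text
t 17.55 q [-1.04  0.37  0.52  2.01 -0.23  0.64 -1.66] target [0.524  0.2724 0.1387] dp [ 0.0062  0.0019 -0.0145] w [-0.001  0.002  0.   ] n 1 row [0.0062, 0.0019, -0.0145] [-0.001, 0.002, 0.0] F [-0.   0.9 -0.5] g 0.0149
```

send_rows(
  motion=[
    {"dp": [0.0062,0.0019,-0.014],"rot": [0,0,0],"grip": 0.01},
    {"dp": [0,0,0],"rot": [0,0,0],"grip": 0.01},
  ],
)

```text
clock: 17.8
tcp_pos: [0.5245, 0.2725, 0.1383]
orientation: [-2.411, 1.778, -0.157]
contact_force: [1.0, -0.0, -1.0]
grip_width: 0.0156
```

send_rows(
  motion=[
    {"dp": [0,0,0],"rot": [0,0,0],"grip": 0.03},
    {"dp": [0,0,0],"rot": [0,0,0],"grip": 0.06},
    {"dp": [0,0,0],"rot": [0,0,0],"grip": 0.07},
    {"dp": [-0.006,-0.002,0.014],"rot": [0,0,0],"grip": 0.07},
    {"dp": [-0.0101,-0.0031,0.0227],"rot": [0,0,0],"grip": 0.07},
    {"dp": [-0.0101,-0.0031,0.0227],"rot": [0,0,0],"grip": 0.07},
    {"dp": [-0.0101,-0.0031,0.0227],"rot": [0,0,0],"grip": 0.07},
    {"dp": [-0.01,-0.003,0.02],"rot": [0,0,0],"grip": 0.07},
  ],
)

```text
clock: 18.8
tcp_pos: [0.4742, 0.2558, 0.2454]
orientation: [-2.411, 1.782, -0.154]
contact_force: [0.4, 0.4, -0.7]
grip_width: 0.0702
```

```bash
sed 's/top0/XX/' sock.py >/dev/null; python3 go.py pack .04 .15
```

```text
t 18.8 q [-1.19  0.16  0.61  2.02 -0.06  0.83 -1.83] target [ 0.5136 -0.1889  0.15  ] dp [ 0.0393 -0.4447 -0.0954] w [-0.007  0.175 -0.526] n 9 row [0.0044, -0.0494, -0.0106] [-0.001, 0.019, -0.058] F [ 0.4  0.4 -0.7] g 0.0702
```

send_rows(
  motion=[
    {"dp": [0.0044,-0.0494,0],"rot": [-0.001,0.019,-0.058],"grip": 0.07},
    {"dp": [0.0044,-0.0494,0],"rot": [-0.001,0.019,-0.058],"grip": 0.07},
    {"dp": [0.0044,-0.0494,-0.01],"rot": [-0.001,0.019,-0.058],"grip": 0.07},
    {"dp": [0.0044,-0.0494,-0.01],"rot": [-0.001,0.019,-0.058],"grip": 0.07},
    {"dp": [0.0044,-0.0494,-0.01],"rot": [-0.001,0.019,-0.058],"grip": 0.07},
    {"dp": [0.0044,-0.0494,-0.012],"rot": [-0.001,0.019,-0.058],"grip": 0.07},
    {"dp": [0.0044,-0.0494,-0.012],"rot": [-0.001,0.019,-0.058],"grip": 0.07},
    {"dp": [0.0044,-0.0494,-0.014],"rot": [-0.001,0.019,-0.058],"grip": 0.07},
    {"dp": [0.0044,-0.045,-0.014],"rot": [-0.001,0.019,-0.055],"grip": 0.07},
    {"dp": [0,0,0],"rot": [0,0,0],"grip": 0.07},
  ],
)

```text
clock: 20.05
tcp_pos: [0.5118, -0.1951, 0.1737]
orientation: [-1.935, 2.452, -0.005]
contact_force: [0.1, 0.4, 1.0]
grip_width: 0.0701
```

```bash
python3 go.py pack .04 .12
cat > meas.py <<'E'
from h import *
import go
# yellow terminals in both views; red-band blobs; orange handle
def blobs(f,kind,roi,amin):
    x,y,w,h=roi; K=4; c=cv2.resize(f["img"][y:y+h,x:x+w],None,fx=K,fy=K,interpolation=cv2.INTER_CUBIC).astype(int); r,g,b=c[...,0],c[...,1],c[...,2]
    m={"yel":(r>1.6*b)&(g>1.25*b)&(r>90)&(r<1.7*g),"red":(r>1.7*g)&(r>1.7*b)&(r>45),"org":(r>1.4*b)&(r>1.25*g)&(r>30)&(r>b+30)}[kind]
    N,L,st,ce=cv2.connectedComponentsWithStats(m.astype(np.uint8))
    return [((ce[i]+.5)/K-.5+[x,y]).round(1).tolist()+[int(st[i,4]/16)] for i in range(1,N) if st[i,4]>amin*16]
if __name__=="__main__":
    T,S=grab("top","t8"),grab("side","s8")
    L=go.lamp
    def box(f,X): q=proj(f,X); a=q.min(0).astype(int)-4; b=q.max(0).astype(int)+5; return (*a,*(b-a))
    B=[place(L,(-.113+i*.03,y+j*.018,z))[0] for y in(-.04,.04) for i in(1,-1) for j in(1,-1) for z in(.02,.046)]
    for f,n in((T,"top"),(S,"side")): print(n,"yel",blobs(f,"yel",box(f,B),5),"red",blobs(f,"red",box(f,B),5),"org",blobs(f,"org",{"top":(175,185,45,50),"side":(235,125,45,40)}[n],15))
    for nm,f in(("top0",T),("side0",S)):
        im=cv2.imread(f"pics/{nm}.png")[:,:,::-1]; print(nm,blobs({"img":im},"org",(175,185,45,50) if nm=="top0" else (235,125,45,40),15))
    for f in(T,S): print([proj(f,place(L,(-.113,y,.046)))[0].round(1).tolist() for y in(.04,-.04)])
E
python3 meas.py
```

```text
t 20.05 q [-0.38  0.43  0.83  1.97 -0.42  0.91 -1.14] target [ 0.5136 -0.1889  0.12  ] dp [ 0.0018  0.0062 -0.0537] w [-0.009  0.016  0.005] n 1 row [0.0018, 0.0062, -0.0537] [-0.009, 0.016, 0.005] F [0.1 0.4 1. ] g 0.0701
top yel [[396.5, 219.0, 24]] red [] org [[194.1, 215.9, 112]]
side yel [[302.2, 314.1, 23], [304.8, 349.3, 23]] red [[297.7, 321.7, 41], [299.0, 357.4, 45]] org []
top0 [[194.8, 215.7, 108]]
side0 [[253.2, 144.2, 98]]
[[396.8, 223.9], [430.4, 231.0]]
[[297.2, 315.6], [299.0, 350.4]]
```

Run:
```python
from h import *
import go
from meas import blobs
T,S=C("top"),C("side"); L,Dk=go.lamp,go.dock
im0={n:{"img":cv2.imread(f"pics/{n}0.png")[:,:,::-1]} for n in("top","side")}
# terminal offset from charged packs
obs=[]
for (dx,dy) in((.032,-.032),(-.032,.032)):
    for n,f in(("top",T),("side",S)):
        c=proj(f,place(Dk,(dx+.012,dy,.049)))[0]; r=tuple((c-7).astype(int))+(15,15)
        print(n,dx,c.round(1),blobs(im0[n],"yel",r,4))
for y in(.04,-.04):
    q=[f and proj(f,place(L,(-.101,y,.047)))[0].round(1).tolist() for f in(T,S)]; print("lamp pred",y,q)
```

```text
top 0.032 [305.  188.3] [[304.9, 188.9, 23]]
side 0.032 [309.  233.3] [[307.7, 233.5, 10]]
top -0.032 [287.4 221.2] [[287.1, 221.7, 24]]
side -0.032 [272.6 226.2] [[271.5, 226.5, 9]]
lamp pred 0.04 [[397.8, 218.9], [303.0, 315.2]]
lamp pred -0.04 [[431.3, 226.0], [305.2, 350.0]]
```

Rod handle in the top view is back at (194.1,215.9) (was 194.8,215.7), so it's home. The packs sit about 2.5 mm further +y than modelled, so I'll apply that and descend.

```bash
echo '{"so":[0.0012,0.0012,0],"lamp":[0.0003,0.0025,0]}' > adj.json; python3 go.py pack .04 .08
```

```text
t 20.15 q [-0.39  0.43  0.83  1.97 -0.42  0.91 -1.14] target [ 0.5139 -0.1864  0.08  ] dp [ 0.0012  0.005  -0.094 ] w [-0.011  0.018 -0.   ] n 2 row [0.0006, 0.0025, -0.047] [-0.006, 0.009, -0.0] F [-0.1  0.7  0.7] g 0.07
```

send_rows(
  motion=[
    {"dp": [0.0006,0.0025,-0.047],"rot": [-0.006,0.009,0],"grip": 0.07},
    {"dp": [0.0006,0.0025,-0.042],"rot": [-0.006,0.009,0],"grip": 0.07},
    {"dp": [0,0,0],"rot": [0,0,0],"grip": 0.07},
  ],
)

```text
clock: 20.52
tcp_pos: [0.5166, -0.1801, 0.0863]
orientation: [-1.961, 2.447, -0.002]
contact_force: [-0.3, 0.1, 0.3]
grip_width: 0.07
```

```bash
python3 go.py pack .04 .026
```

```text
t 20.52 q [-0.32  0.56  0.72  2.02 -0.54  0.75 -1.06] target [ 0.5139 -0.1864  0.026 ] dp [-0.0027 -0.0063 -0.0603] w [-0.003  0.005 -0.01 ] n 2 row [-0.0014, -0.0031, -0.0302] [-0.001, 0.003, -0.005] F [-0.3  0.1  0.3] g 0.07
```

send_rows(
  motion=[
    {"dp": [-0.0027,-0.0063,-0.02],"rot": [-0.001,0.003,-0.006],"grip": 0.07},
    {"dp": [0,0,-0.02],"rot": [0,0,0],"grip": 0.07},
    {"dp": [0,0,0],"rot": [0,0,0],"grip": 0.07},
  ],
)

```text
clock: 20.9
tcp_pos: [0.516, -0.1856, 0.0477]
orientation: [-1.956, 2.449, -0.005]
contact_force: [-0.1, -0.8, 0.2]
grip_width: 0.0697
```

```bash
python3 go.py pack .04 .026
```

```text
t 20.9 q [-0.26  0.61  0.66  2.04 -0.6   0.68 -1.01] target [ 0.5139 -0.1864  0.026 ] dp [-0.0022 -0.0008 -0.0217] w [-0.002  0.008 -0.006] n 1 row [-0.0022, -0.0008, -0.0217] [-0.002, 0.008, -0.006] F [-0.1 -0.8  0.2] g 0.0697
```

send_rows(
  motion=[
    {"dp": [-0.0025,-0.0008,-0.0205],"rot": [-0.002,0.008,-0.006],"grip": 0.07},
    {"dp": [-0.0005,0,-0.001],"rot": [0,0,0],"grip": 0.06},
    {"dp": [0,0,0],"rot": [0,0,0],"grip": 0.05},
  ],
)

```text
clock: 21.28
tcp_pos: [0.5134, -0.187, 0.0256]
orientation: [-1.951, 2.462, -0.001]
contact_force: [-0.5, -0.5, 0.8]
grip_width: 0.05
```

```bash
python3 go.py pack .04 .026
```

```text
t 21.27 q [-0.24  0.65  0.63  2.04 -0.63  0.65 -0.99] target [ 0.5139 -0.1864  0.026 ] dp [0.0004 0.0006 0.0004] w [0.    0.    0.001] n 1 row [0.0004, 0.0006, 0.0004] [0.0, 0.0, 0.001] F [-0.5 -0.5  0.8] g 0.05
```

send_rows(
  motion=[
    {"dp": [0,0,0],"rot": [0,0,0],"grip": 0.03},
    {"dp": [0,0,0],"rot": [0,0,0],"grip": 0.02},
    {"dp": [0,0,0],"rot": [0,0,0],"grip": 0.018},
    {"dp": [0,0,0],"rot": [0,0,0],"grip": 0.018},
    {"dp": [0,0,0],"rot": [0,0,0],"grip": 0.018},
  ],
  grip_force=45,
)

```text
clock: 21.9
tcp_pos: [0.5139, -0.1871, 0.0265]
orientation: [-1.951, 2.461, -0.002]
contact_force: [1.0, -0.7, -0.3]
grip_width: 0.0231
```

```bash
python3 go.py pack .04 .13;python3 go.py bay .032 .10;python3 go.py bay -.032 .10
```

```text
t 21.9 q [-0.24  0.65  0.63  2.04 -0.63  0.65 -0.99] target [ 0.5139 -0.1864  0.13  ] dp [-1.000e-04  7.000e-04  1.035e-01] w [0.    0.002 0.001] n 2 row [-0.0, 0.0004, 0.0518] [0.0, 0.001, 0.0] F [ 1.  -0.7 -0.3] g 0.0231
t 21.9 q [-0.24  0.65  0.63  2.04 -0.63  0.65 -0.99] target [0.5737 0.0843 0.1   ] dp [0.0598 0.2714 0.0735] w [0.    0.002 0.511] n 5 row [0.012, 0.0543, 0.0147] [0.0, 0.0, 0.102] F [ 1.  -0.7 -0.3] g 0.0231
t 21.9 q [-0.24  0.65  0.63  2.04 -0.63  0.65 -0.99] target [0.5299 0.0051 0.1   ] dp [0.016  0.1922 0.0735] w [0.    0.002 0.511] n 4 row [0.004, 0.048, 0.0184] [0.0, 0.0, 0.128] F [ 1.  -0.7 -0.3] g 0.0231
```

send_rows(
  motion=[
    {"dp": [0,0.0005,0.02],"rot": [0,0,0],"grip": 0.018},
    {"dp": [0,0,0.04],"rot": [0,0,0],"grip": 0.018},
    {"dp": [0,0,0.03],"rot": [0,0,0],"grip": 0.018},
    {"dp": [0.012,0.0543,0.005],"rot": [0,0,0.102],"grip": 0.018},
    {"dp": [0.012,0.0543,0],"rot": [0,0,0.102],"grip": 0.018},
    {"dp": [0.012,0.0543,0],"rot": [0,0,0.102],"grip": 0.018},
    {"dp": [0.012,0.0543,0],"rot": [0,0,0.102],"grip": 0.018},
    {"dp": [0.012,0.048,0],"rot": [0,0,0.1],"grip": 0.018},
    {"dp": [0,0,0],"rot": [0,0,0],"grip": 0.018},
  ],
)

```text
clock: 23.02
tcp_pos: [0.5761, 0.0852, 0.1364]
orientation: [-2.51, 1.873, -0.014]
contact_force: [0.1, -0.6, -0.3]
grip_width: 0.023
```

```bash
python3 go.py bay .032 .07
```

```text
t 23.02 q [-0.74  0.5   0.64  1.91 -0.39  0.85 -1.18] target [0.5737 0.0843 0.07  ] dp [-0.0024 -0.0009 -0.0664] w [-0.003  0.013 -0.008] n 2 row [-0.0012, -0.0004, -0.0332] [-0.001, 0.007, -0.004] F [ 0.1 -0.6 -0.3] g 0.023
```

send_rows(
  motion=[
    {"dp": [-0.0024,-0.0009,-0.035],"rot": [-0.003,0.013,-0.008],"grip": 0.018},
    {"dp": [0,0,-0.025],"rot": [0,0,0],"grip": 0.018},
    {"dp": [0,0,0],"rot": [0,0,0],"grip": 0.018},
  ],
)

```text
clock: 23.4
tcp_pos: [0.5747, 0.0826, 0.079]
orientation: [-2.506, 1.892, -0.006]
contact_force: [0.3, -0.3, -0.8]
grip_width: 0.0231
```

```bash
python3 go.py bay .032 .030
```

```text
t 23.4 q [-0.69  0.58  0.59  1.94 -0.46  0.75 -1.13] target [0.5737 0.0843 0.03  ] dp [-0.001   0.0017 -0.049 ] w [0.001 0.004 0.003] n 1 row [-0.001, 0.0017, -0.049] [0.001, 0.004, 0.003] F [ 0.3 -0.3 -0.8] g 0.0231
```

send_rows(
  motion=[
    {"dp": [-0.001,0.0017,-0.025],"rot": [0.001,0.004,0.003],"grip": 0.018},
    {"dp": [-0.0005,0,-0.014],"rot": [0,0,0],"grip": 0.018},
    {"dp": [0,0,0],"rot": [0,0,0],"grip": 0.018},
  ],
)

```text
clock: 23.78
tcp_pos: [0.5755, 0.0822, 0.0436]
orientation: [-2.505, 1.891, -0.006]
contact_force: [-0.2, 0.1, 0.1]
grip_width: 0.023
```

```bash
python3 go.py bay .032 .029
```

```text
t 23.77 q [-0.66  0.63  0.55  1.95 -0.5   0.69 -1.1 ] target [0.5737 0.0843 0.029 ] dp [-0.0018  0.0021 -0.0146] w [-0.     0.005  0.004] n 1 row [-0.0018, 0.0021, -0.0146] [-0.0, 0.005, 0.004] F [-0.2  0.1  0.1] g 0.023
```

send_rows(
  motion=[
    {"dp": [-0.0022,0.0025,-0.012],"rot": [0,0.005,0.004],"grip": 0.018},
    {"dp": [0,0,0],"rot": [0,0,0],"grip": 0.018},
  ],
)

```text
clock: 24.02
tcp_pos: [0.5743, 0.0848, 0.0325]
orientation: [-2.509, 1.887, -0.002]
contact_force: [-0.3, -0.4, -0.4]
grip_width: 0.023
```

```bash
python3 go.py bay .032 .029
```

```text
t 24.02 q [-0.65  0.65  0.53  1.96 -0.51  0.67 -1.09] target [0.5737 0.0843 0.029 ] dp [-0.0006 -0.0005 -0.0035] w [-0.001  0.002 -0.   ] n 1 row [-0.0006, -0.0005, -0.0035] [-0.001, 0.002, -0.0] F [-0.3 -0.4 -0.4] g 0.023
```

send_rows(
  motion=[
    {"dp": [-0.0006,-0.0005,-0.0032],"rot": [0,0.002,0],"grip": 0.018},
    {"dp": [0,0,-0.0005],"rot": [0,0,0],"grip": 0.018},
  ],
)

```text
clock: 24.28
tcp_pos: [0.5741, 0.0843, 0.0292]
orientation: [-2.51, 1.888, -0.0]
contact_force: [0.5, -0.9, -1.1]
grip_width: 0.0232
```

send_rows(
  motion=[
    {"dp": [-0.0003,0,-0.001],"rot": [0,0,0],"grip": 0.018},
    {"dp": [0,0,0],"rot": [0,0,0],"grip": 0.026},
    {"dp": [0,0,0],"rot": [0,0,0],"grip": 0.032},
    {"dp": [0,0,0],"rot": [0,0,0],"grip": 0.036},
    {"dp": [0,0,0],"rot": [0,0,0],"grip": 0.038},
  ],
)

```text
clock: 24.9
tcp_pos: [0.5744, 0.0843, 0.0287]
orientation: [-2.509, 1.887, -0.001]
contact_force: [-0.8, 0.1, -0.3]
grip_width: 0.038
```

```bash
python3 go.py bay .032 .029;python3 go.py pack -.04 .12
```

```text
t 24.9 q [-0.64  0.65  0.53  1.96 -0.52  0.67 -1.08] target [0.5737 0.0843 0.029 ] dp [-0.0007  0.      0.0003] w [-0.001  0.002  0.   ] n 1 row [-0.0007, 0.0, 0.0003] [-0.001, 0.002, 0.0] F [-0.8  0.1 -0.3] g 0.038
t 24.9 q [-0.64  0.65  0.53  1.96 -0.52  0.67 -1.08] target [ 0.4957 -0.2643  0.12  ] dp [-0.0787 -0.3486  0.0913] w [-0.001  0.002 -0.51 ] n 7 row [-0.0112, -0.0498, 0.013] [-0.0, 0.0, -0.073] F [-0.8  0.1 -0.3] g 0.038
```

send_rows(
  motion=[
    {"dp": [0,0,0.012],"rot": [0,0,0],"grip": 0.038},
    {"dp": [0,0,0.02],"rot": [0,0,0],"grip": 0.038},
    {"dp": [0,0,0.035],"rot": [0,0,0],"grip": 0.04},
    {"dp": [0,0,0.035],"rot": [0,0,0],"grip": 0.06},
    {"dp": [-0.0112,-0.0498,0],"rot": [0,0,-0.073],"grip": 0.07},
    {"dp": [-0.0112,-0.0498,0],"rot": [0,0,-0.073],"grip": 0.07},
    {"dp": [-0.0112,-0.0498,0],"rot": [0,0,-0.073],"grip": 0.07},
    {"dp": [-0.0112,-0.0498,0],"rot": [0,0,-0.073],"grip": 0.07},
    {"dp": [-0.0112,-0.0498,0],"rot": [0,0,-0.073],"grip": 0.07},
    {"dp": [-0.0112,-0.0498,0],"rot": [0,0,-0.073],"grip": 0.07},
    {"dp": [-0.0112,-0.045,0],"rot": [0,0,-0.07],"grip": 0.07},
    {"dp": [0,0,0],"rot": [0,0,0],"grip": 0.07},
  ],
)

```text
clock: 26.4
tcp_pos: [0.4962, -0.2697, 0.1515]
orientation: [-1.926, 2.461, -0.024]
contact_force: [-0.5, 0.3, 0.9]
grip_width: 0.0699
```

```bash
python3 go.py pack -.04 .08
cat > chk.py <<'E'
from h import *
import go
from meas import blobs
T,S=grab("top","t9"),grab("side","s9")
def chk(nm,p,L,z):  # terminal at local +-12mm along x
    for s in(1,-1):
        for n,f in(("top",T),("side",S)):
            c=proj(f,place(p,(L[0]+s*.012,L[1],z)))[0]; print(nm,s,n,c.round(1),[b for b in blobs(f,"yel",(*(c-7).astype(int),15,15),4)])
chk("bay_a",go.dock,(.032,.032),.049)
chk("bay_b",go.dock,(-.032,-.032),.049)
chk("pkb",go.lamp,(-.113,-.04),.047)
print("org",blobs(T,"org",(175,185,45,50),15),blobs(S,"org",(235,125,45,40),15))
E
python3 chk.py
```

```text
t 26.4 q [-0.22  0.49  0.81  1.95 -0.47  0.87 -0.98] target [ 0.4957 -0.2643  0.08  ] dp [-0.0005  0.0055 -0.0715] w [0.002 0.022 0.013] n 2 row [-0.0002, 0.0027, -0.0358] [0.001, 0.011, 0.007] F [-0.5  0.3  0.9] g 0.0699
bay_a 1 top [279.5 196. ] [[285.1, 193.9, 7], [280.1, 196.1, 24], [272.8, 198.2, 15]]
bay_a 1 side [295.  216.9] []
bay_a -1 top [282.4 205.4] [[280.2, 198.2, 5], [287.9, 203.2, 12], [275.6, 209.0, 12], [286.6, 211.6, 8]]
bay_a -1 side [286.7 220.4] []
bay_b 1 top [313.1 213.4] [[314.7, 212.5, 40], [306.1, 218.7, 4]]
bay_b 1 side [286.1 243.2] []
bay_b -1 top [316.2 222.9] [[320.4, 223.2, 34]]
bay_b -1 side [277.3 247.1] [[273.1, 251.9, 10]]
pkb 1 top [430.3 225.9] [[430.6, 225.9, 18]]
pkb 1 side [305.  348.9] [[304.7, 349.0, 23]]
pkb -1 top [428.7 235.8] []
pkb -1 side [292.7 349.1] []
org [[194.0, 215.9, 112]] []
```

The first pack's terminal is within about 1.5 mm of the bay centre prediction, and pack b matches its prediction.

send_rows(
  motion=[
    {"dp": [-0.0005,0.004,-0.04],"rot": [0.002,0.022,0.013],"grip": 0.07},
    {"dp": [0,0,-0.03],"rot": [0,0,0],"grip": 0.07},
    {"dp": [0,0,0],"rot": [0,0,0],"grip": 0.07},
  ],
)

```text
clock: 26.88
tcp_pos: [0.501, -0.256, 0.0811]
orientation: [-1.968, 2.44, 0.004]
contact_force: [-0.5, -0.3, 0.3]
grip_width: 0.0702
```

```bash
python3 go.py pack -.04 .026
```

```text
t 26.88 q [-0.17  0.59  0.71  1.99 -0.56  0.77 -0.9 ] target [ 0.4957 -0.2643  0.026 ] dp [-0.0053 -0.0082 -0.0551] w [-0.006  0.004 -0.016] n 2 row [-0.0027, -0.0041, -0.0275] [-0.003, 0.002, -0.008] F [-0.5 -0.3  0.3] g 0.0702
```

send_rows(
  motion=[
    {"dp": [-0.0055,-0.0082,-0.018],"rot": [-0.006,0.004,-0.016],"grip": 0.07},
    {"dp": [-0.0005,-0.0005,-0.014],"rot": [0,0,0],"grip": 0.07},
    {"dp": [0,0,0],"rot": [0,0,0],"grip": 0.07},
  ],
)

```text
clock: 27.25
tcp_pos: [0.4965, -0.2643, 0.0494]
orientation: [-1.954, 2.458, -0.003]
contact_force: [0.4, 0.5, 0.0]
grip_width: 0.0699
```

```bash
python3 go.py pack -.04 .026
```

```text
t 27.25 q [-0.12  0.64  0.67  2.   -0.61  0.71 -0.87] target [ 0.4957 -0.2643  0.026 ] dp [-0.0008  0.     -0.0234] w [ 0.001  0.002 -0.002] n 1 row [-0.0008, 0.0, -0.0234] [0.001, 0.002, -0.002] F [0.4 0.5 0. ] g 0.0699
```

send_rows(
  motion=[
    {"dp": [-0.0018,-0.0005,-0.021],"rot": [0.001,0.002,-0.002],"grip": 0.07},
    {"dp": [0,0,-0.0015],"rot": [0,0,0],"grip": 0.06},
    {"dp": [0,0,0],"rot": [0,0,0],"grip": 0.05},
  ],
)

```text
clock: 27.62
tcp_pos: [0.495, -0.2652, 0.0259]
orientation: [-1.951, 2.461, -0.001]
contact_force: [0.6, -0.2, 0.4]
grip_width: 0.0501
```

```bash
python3 go.py pack -.04 .026
```

```text
t 27.62 q [-0.1   0.67  0.64  2.01 -0.64  0.67 -0.84] target [ 0.4957 -0.2643  0.026 ] dp [0.0007 0.0009 0.0001] w [0.    0.001 0.001] n 1 row [0.0007, 0.0009, 0.0001] [0.0, 0.001, 0.001] F [ 0.6 -0.2  0.4] g 0.0501
```

send_rows(
  motion=[
    {"dp": [0.0007,0.0009,0],"rot": [0,0,0],"grip": 0.04},
    {"dp": [0,0,0],"rot": [0,0,0],"grip": 0.025},
    {"dp": [0,0,0],"rot": [0,0,0],"grip": 0.018},
    {"dp": [0,0,0],"rot": [0,0,0],"grip": 0.018},
    {"dp": [0,0,0],"rot": [0,0,0],"grip": 0.018},
  ],
)

```text
clock: 28.25
tcp_pos: [0.4964, -0.2644, 0.0268]
orientation: [-1.951, 2.46, -0.003]
contact_force: [-0.4, 0.8, -0.0]
grip_width: 0.0231
```

```bash
python3 go.py bay -.032 .11
```

```text
t 28.25 q [-0.1   0.67  0.64  2.01 -0.64  0.67 -0.84] target [0.5299 0.0051 0.11  ] dp [0.0336 0.2695 0.0832] w [-0.     0.003  0.511] n 5 row [0.0067, 0.0539, 0.0166] [-0.0, 0.001, 0.102] F [-0.4  0.8 -0. ] g 0.0231
```

send_rows(
  motion=[
    {"dp": [0,0,0.02],"rot": [0,0,0],"grip": 0.018},
    {"dp": [0,0,0.035],"rot": [0,0,0],"grip": 0.018},
    {"dp": [0,0,0.03],"rot": [0,0,0],"grip": 0.018},
    {"dp": [0.0067,0.0539,0.005],"rot": [0,0,0.102],"grip": 0.018},
    {"dp": [0.0067,0.0539,0],"rot": [0,0,0.102],"grip": 0.018},
    {"dp": [0.0067,0.0539,0],"rot": [0,0,0.102],"grip": 0.018},
    {"dp": [0.0067,0.0539,0],"rot": [0,0,0.102],"grip": 0.018},
    {"dp": [0.0067,0.047,0],"rot": [0,0,0.1],"grip": 0.018},
    {"dp": [0,0,0],"rot": [0,0,0],"grip": 0.018},
  ],
)

```text
clock: 29.38
tcp_pos: [0.5316, 0.0034, 0.131]
orientation: [-2.51, 1.872, -0.016]
contact_force: [0.3, -0.4, -0.8]
grip_width: 0.0228
```

```bash
python3 go.py bay -.032 .08
```

```text
t 29.38 q [-0.66  0.43  0.67  2.04 -0.38  0.78 -1.04] target [0.5299 0.0051 0.08  ] dp [-0.0017  0.0017 -0.051 ] w [-0.002  0.014 -0.008] n 1 row [-0.0017, 0.0017, -0.051] [-0.002, 0.014, -0.008] F [ 0.3 -0.4 -0.8] g 0.0228
```

send_rows(
  motion=[
    {"dp": [-0.0017,0.0017,-0.03],"rot": [-0.002,0.014,-0.008],"grip": 0.018},
    {"dp": [0,0,-0.025],"rot": [0,0,0],"grip": 0.018},
    {"dp": [0,0,0],"rot": [0,0,0],"grip": 0.018},
  ],
)

```text
clock: 29.75
tcp_pos: [0.5312, 0.003, 0.0785]
orientation: [-2.505, 1.892, -0.006]
contact_force: [-0.4, -0.6, -0.1]
grip_width: 0.0229
```

```bash
python3 go.py bay -.032 .05
```

```text
t 29.75 q [-0.6   0.52  0.61  2.06 -0.46  0.69 -0.98] target [0.5299 0.0051 0.05  ] dp [-0.0013  0.0021 -0.0285] w [0.    0.005 0.004] n 1 row [-0.0013, 0.0021, -0.0285] [0.0, 0.005, 0.004] F [-0.4 -0.6 -0.1] g 0.0229
```

send_rows(
  motion=[
    {"dp": [-0.002,0.003,-0.026],"rot": [0,0.005,0.004],"grip": 0.018},
    {"dp": [-0.0008,0.0008,-0.013],"rot": [0,0,0],"grip": 0.018},
    {"dp": [0,0,0],"rot": [0,0,0],"grip": 0.018},
  ],
)

```text
clock: 30.12
tcp_pos: [0.5307, 0.0042, 0.0426]
orientation: [-2.505, 1.892, -0.007]
contact_force: [-0.4, -0.6, 0.2]
grip_width: 0.0228
```

```bash
python3 go.py bay -.032 .029
```

```text
t 30.12 q [-0.56  0.57  0.56  2.07 -0.51  0.63 -0.94] target [0.5299 0.0051 0.029 ] dp [-0.0008  0.0009 -0.0136] w [0.001 0.005 0.004] n 1 row [-0.0008, 0.0009, -0.0136] [0.001, 0.005, 0.004] F [-0.4 -0.6  0.2] g 0.0228
```

send_rows(
  motion=[
    {"dp": [-0.0008,0.0013,-0.0115],"rot": [0.001,0.005,0.004],"grip": 0.018},
    {"dp": [0,0,0],"rot": [0,0,0],"grip": 0.018},
  ],
)

```text
clock: 30.38
tcp_pos: [0.5311, 0.0053, 0.032]
orientation: [-2.509, 1.888, -0.002]
contact_force: [-0.2, 0.1, 0.5]
grip_width: 0.0231
```

```bash
python3 go.py bay -.032 .029
```

```text
t 30.38 q [-0.55  0.59  0.54  2.07 -0.53  0.61 -0.93] target [0.5299 0.0051 0.029 ] dp [-0.0011 -0.0001 -0.003 ] w [-0.001  0.002  0.   ] n 1 row [-0.0011, -0.0001, -0.003] [-0.001, 0.002, 0.0] F [-0.2  0.1  0.5] g 0.0231
```

send_rows(
  motion=[
    {"dp": [-0.0008,0,-0.0028],"rot": [0,0.002,0],"grip": 0.018},
    {"dp": [0,0,-0.001],"rot": [0,0,0],"grip": 0.018},
    {"dp": [0,0,0],"rot": [0,0,0],"grip": 0.026},
    {"dp": [0,0,0],"rot": [0,0,0],"grip": 0.032},
    {"dp": [0,0,0],"rot": [0,0,0],"grip": 0.036},
    {"dp": [0,0,0],"rot": [0,0,0],"grip": 0.038},
  ],
)

```text
clock: 31.12
tcp_pos: [0.531, 0.0052, 0.0289]
orientation: [-2.509, 1.888, -0.001]
contact_force: [-0.6, 0.6, 0.3]
grip_width: 0.0379
```

send_rows(
  motion=[
    {"dp": [0,0,0.012],"rot": [0,0,0],"grip": 0.038},
    {"dp": [0,0,0.02],"rot": [0,0,0],"grip": 0.038},
    {"dp": [0,0,0.035],"rot": [0,0,0],"grip": 0.04},
    {"dp": [0,0,0.045],"rot": [0,0,0],"grip": 0.04},
    {"dp": [-0.01,-0.02,0.05],"rot": [0,0,0],"grip": 0.04},
    {"dp": [-0.02,-0.05,0.03],"rot": [0,0,0],"grip": 0.04},
    {"dp": [-0.02,-0.05,0.03],"rot": [0,0,0],"grip": 0.04},
    {"dp": [-0.01,-0.05,0.03],"rot": [0,0,0],"grip": 0.04},
    {"dp": [0,-0.05,0.02],"rot": [0,0,0],"grip": 0.04},
    {"dp": [0,-0.05,0],"rot": [0,0,0],"grip": 0.04},
  ],
)

```text
clock: 32.38
tcp_pos: [0.4676, -0.2701, 0.3165]
orientation: [-2.509, 1.875, -0.008]
contact_force: [0.1, 1.1, 0.5]
grip_width: 0.0397
```

```bash
python3 go.py bay -.032 .029; python3 chk.py
python3 - <<'E'
from h import *
from ov import segs
import go
t=cv2.imread("pics/t9.png");s=cv2.imread("pics/s9.png"); T,S=C("top"),C("side")
a=(go.dock,go.lamp,np.load("poses.npz")["so"]); st,ss=segs(T,*a),segs(S,*a)
r1=np.hstack([zoom(t,250,170,100,75,4),zoom(s,240,205,100,75,4)])
r2=np.hstack([zoom(t,180,175,50,70,4,st),zoom(s,235,125,50,70,4,ss),zoom(t,360,190,100,70,4)])
cv2.imwrite("pics/fin.png",np.vstack([r1,r2]))
E
```

```text
t 32.38 q [-0.37  0.24  0.94  1.82 -0.22  1.18 -0.64] target [0.5299 0.0051 0.029 ] dp [ 0.0624  0.2752 -0.2875] w [-0.004  0.009 -0.006] n 7 row [0.0089, 0.0393, -0.0411] [-0.001, 0.001, -0.001] F [0.1 1.1 0.5] g 0.0397
bay_a 1 top [279.5 196. ] [[284.8, 193.1, 5], [280.1, 196.1, 23], [272.8, 198.3, 15]]
bay_a 1 side [295.  216.9] []
bay_a -1 top [282.4 205.4] [[280.2, 198.1, 4], [288.0, 203.3, 11], [275.6, 209.0, 11], [286.7, 211.6, 8]]
bay_a -1 side [286.7 220.4] []
bay_b 1 top [313.1 213.4] [[313.7, 213.6, 24], [306.1, 218.7, 4]]
bay_b 1 side [286.1 243.2] []
bay_b -1 top [316.2 222.9] [[313.8, 215.4, 7], [321.0, 227.7, 14]]
bay_b -1 side [277.3 247.1] []
pkb 1 top [430.3 225.9] []
pkb 1 side [305.  348.9] []
pkb -1 top [428.7 235.8] []
pkb -1 side [292.7 349.1] []
org [[194.0, 215.9, 111]] [[252.8, 144.2, 105]]
```

View pics/fin.png

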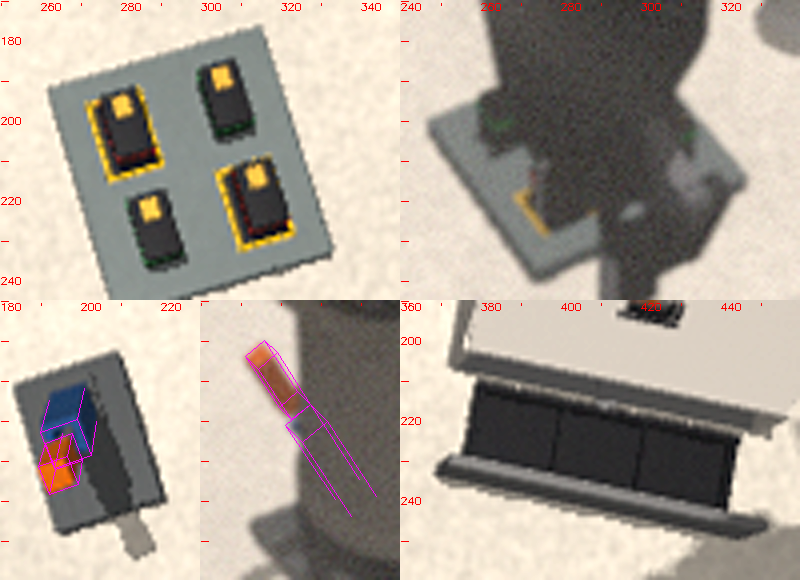

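Top crop: both red-banded packs are square inside the yellow bays (terminals at 280.1,196.1 and 313.7,213.6), the rod is back in its tube, and the drawer is out and empty.

```bash
python3 -c "from bench import hand_in; print(hand_in())"
```

```text
the job is handed in; nothing more can be done
None
```

The job is done and handed in at about 32.5 s of the 72 s allowed. No verdict is reported, so this rests on my own last checks.

**What I did:** I pressed the latch with the orange-handled rod. The force read about 8 N and the drawer came out. I put the rod back in its leaning tube, then stood one red-banded pack in each yellow-outlined bay.

**Last checks:**
- **Packs:** the top-view terminal marks are within about 1.5 mm of where they should be in both bays. Both packs look upright and square in the top view.
- **Rod:** the handle is within 1 px of its starting place in both views.
- **Drawer:** it is out and empty.
- **Other things:** the charged packs showed no visible movement in the last picture. I did not re-measure the charged packs, the jar or the bottle. I saw no sign of touching any of them.
- **Gripper:** it is clear of everything.

**What failed or could not be checked:**
- My first coaxial approach to the rod was out of reach at the slot, so I changed the grip.
- The first approach to the slot ran onto the joint-2 and joint-3 limits, and I backed out and re-routed.
- The side camera's view of the bays was blocked by the arm at the end, so the packs were checked from the top view only.

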